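# Stack ripening boards square in the corner rack and weigh them down

## Robot

A 6-joint arm with a two-finger parallel gripper is mounted at the origin on the work surface. World frame = base frame: x ahead of the robot, y to its left, z up, the work surface at z = 0. Lengths are in m, angles in degrees, forces in N, time in s.
With the tool pointing down it reaches from about 0.3 to 0.75 m from the base axis. Payload 8.5 kg.
Tool frame: the origin (TCP) lies between the finger pads; the fingertips stand 22 mm ahead of it and the grasp point (between the pads) lies 3 mm ahead of it (env.nose_length is the distance from the TCP to the fingertips, in m); z points along the fingers, x is the direction in which the jaws open and shut, and the axes are right-handed (so a half turn about z gives the same grasp; the last joint's range is limited). The gripper opens to 85 mm and grips with 20 to 120 N. Pads are 22 mm wide; open, the fingers measure 114 mm over their backs; the gripper's body (76 mm by 85 mm) begins 54 mm behind the grasp point. The pads swing forward as they close: fully open they stand 13 mm farther back than shut.
Start: joints at [63.352, 21.807, 74.336, -0, 83.858, -12.336], TCP at [0.136, 0.533, 0.253] pointing down, gripper open.
Joint ranges: [-178.18, 178.18], [-50.72, 133.34], [12.68, 142.11], [-81.47, 261.47], [9.98, 163.14], [-165.26, 165.26]. Speed limits (degrees/s): [136.94, 136.94, 180, 180, 180, 180].

## Interface

Orientations are given as a 3x3 rotation matrix whose columns are the frame's x, y, z axes.
In Python, from rig import env gives the robot as it stands.
- The arm moves only by the tool arm_command, never from a script. Its argument "steps" is a list of rows, each an object with "delta_pos": the shift along the world's x, y, z in mm, a list of three; "dr": the turn, a rotation vector about the world's x, y, z in degrees, a list of three. In form: [{"delta_pos": [dx, dy, dz], "dr": [wx, wy, wz]}, ...]. A call has 1 to 20 rows; each row shifts and turns the commanded pose from where the row before left it; what a row does not reach is not made up. A row lasts 1/10 s, in which the tool goes at most 50 mm and 8.59 degrees, less where a joint would pass 70% of its speed; a pose out of reach is approached as far as the arm can. A call with a gripper value outside its range is refused whole. "grip" is the opening, from 0 (shut) to 1 (fully open), set as the call begins (left out, the last holds). The fingers move at their own pace and stop on an object; "squeeze" is the grip in N (left out, the last holds). Time passes only in rows, so rows that do not move let the fingers close. It gives the time, the measured TCP pose, the force and the opening at its end, in the units of the state.
- env.observe(): the state, without advancing time (a new reading comes with each control period).
- env.get_image(name): name is "scene" or "side" or "wrist"; returns the picture (480x640x3 uint8, blue, green, red); there is no depth.
- env.get_calibration(name): a dict with "fx", "fy", "cx", "cy" (pixels), "view" (4x4, takes a point from world to camera coordinates). Camera axes: x right, y up, looking along -z (the intrinsics and any distortion apply to the point x, -y, -z); pixel columns grow to the right and rows downward; lengths in m; the calibration is good to about 2 mm. A picture is of the moment at which its call begins: read the wrist's pose just before it. get_calibration takes no time and is no camera call; for the wrist camera it gives the pose at the moment of the call.
- env.close_job(): hands the job in, once; it reports no verdict.
The state is a dict: "time_s": time; "q": joint angles; "qvel": joint speeds; "joint_efforts": joint torques, N m; "position": TCP position; "tool_rot": TCP orientation; "ft_force": force on the tool from outside, world axes, zero at the start; "wrist_torque": the same for the moment, N m; "grip_width": finger opening in m.
Only numpy, scipy, OpenCV 4.12 (cv2) and the standard library are available. Lean on these libraries where they do the work, as an engineer would, in place of code of your own. Each camera call takes 0.05 s, during which the arm holds its last target. There are 200 camera calls.

## Task

Stack the two washed cheese-ripening boards flat in the blue-fenced corner rack so they keep flat: dark board first, pushed flush against both fences and let go, then the pale board on top of it, also flush against both fences and let go. Then set the steel weight upright on the middle of the pale board, leaving both boards flush. Lower everything gently, drop nothing, and leave the two cheeses and the brush where they are.

Things in the scene. Friction and masses are not known exactly. Their poses are not given: they have to be found in the camera images.
- jig: Corner rack, fixed: steel plate 120 (x) by 230 (y) by 6 mm; blue fences 14 mm thick, tops 46 mm above the table. Long fence on the +x side, inner face at x = +40 mm, in two pieces (y -109 to -45 and +35 to +85 mm) with an 80 mm finger gap between. End fence on the -y end, inner face at y = -95 mm. -x side and +y end open. Origin: centre of the plate's underside, at table height; z up.
- corner (a point): The inner corner of the rack where both fence faces meet the top of the floor plate (6 mm above the table), at x +40, y -95 mm in the rack's frame; same axes as the rack. A board squared in the corner has its centre at x = -29, y = +90 mm from here, its length along y.
- dark_board: Dark brown wooden board, loose, 58 mm (x) by 180 mm (its length, y) by 18 mm thick, about 0.13 kg, lying flat on the table. Origin: centre of its underside; z up. It is the same either way round. The dark and pale boards may swap places.
- pale_board: Pale wooden board, same size (58 x 180 x 18 mm), mass, origin and axes as the dark one.
- weight: Steel weight, about 0.6 kg: a disc 54 mm in diameter and 30 mm high with an upright black cylindrical handle on top, 22 mm in diameter, from 30 to 66 mm above its underside. Stands upright on the table. Origin: centre of its underside; z up.
- big_cheese: Bystander: ochre cheese wheel, 130 mm in diameter, 55 mm high. Origin: centre of its underside.
- small_cheese: Bystander: pale cheese, 68 mm in diameter, 36 mm high. Origin: centre of its underside.
- brush: Bystander: a hand brush lying on the table, about 200 mm long, along its x. Origin: on its underside near the middle.
Mind the look-alikes: they are no part of the job. Leave any green, turquoise or yellow look-alike of the pale_board alone.

How it is judged (in metres and radians):
On the way, in this order (a step that is already met when the one before it is completed fails the run):
1. the dark board lies flat on the rack's floor, flush against both fences, and is let go (x of dark_board in the frame of corner between -0.032 and -0.026 m and y of dark_board in the frame of corner between 0.087 and 0.093 m and z of dark_board in the frame of corner between -0.003 and 0.003 m and angle between the y axis of dark_board and the y axis of corner, either way round below 0.025 rad and angle between dark_board's own z axis and vertical below 0.03 rad and linear speed of dark_board below 0.02 m/s and contact force between the fingers and dark_board below 0.05 N), for 0.2 s.
2. the pale board lies flat on the dark one, both flush against both fences, and is let go (all of step 1 and x of pale_board in the frame of corner between -0.032 and -0.026 m and y of pale_board in the frame of corner between 0.087 and 0.093 m and z of pale_board in the frame of corner between 0.015 and 0.021 m and angle between the y axis of pale_board and the y axis of corner, either way round below 0.025 rad and angle between pale_board's own z axis and vertical below 0.03 rad and linear speed of pale_board below 0.02 m/s and contact force between the fingers and pale_board below 0.05 N), for 0.2 s.
At the end, for the whole second after the job is handed in: The dark board lies on the rack's floor and the pale board on it, each within 3 mm of both fences and 0.025 rad of square, flat (within 3 mm in height, 0.03 rad); the weight stands upright (0.05 rad) on the pale board within 20 mm of its middle; all at rest (under 0.02 m/s) (x of dark_board in the frame of corner between -0.032 and -0.026 m and y of dark_board in the frame of corner between 0.087 and 0.093 m and z of dark_board in the frame of corner between -0.003 and 0.003 m and angle between the y axis of each of dark_board, pale_board and the y axis of corner, either way round below 0.025 rad and angle between each of dark_board, pale_board's own z axis and vertical below 0.03 rad and linear speed of each of dark_board, pale_board, weight below 0.02 m/s and x of pale_board in the frame of corner between -0.032 and -0.026 m and y of pale_board in the frame of corner between 0.087 and 0.093 m and z of pale_board in the frame of corner between 0.015 and 0.021 m and horizontal distance between weight and pale_board below 0.02 m and angle between weight's own z axis and vertical below 0.05 rad and z of weight in the frame of pale_board between 0.015 and 0.021 m); the robot touches nothing.
It fails at once if a cheese or the brush is pushed more than 15 mm from its place (distance of any of big_cheese, small_cheese, brush from where it was at the start of the episode above 0.015 m).
It fails at once if the dark board is dropped or flung (moves faster than 0.4 m/s with no finger on it) (contact force between the fingers and dark_board below 0.05 N and linear speed of dark_board above 0.4 m/s).
It fails at once if the pale board is dropped or flung (moves faster than 0.4 m/s with no finger on it) (contact force between the fingers and pale_board below 0.05 N and linear speed of pale_board above 0.4 m/s).
It fails at once if the weight is dropped or flung (moves faster than 0.4 m/s with no finger on it) (contact force between the fingers and weight below 0.05 N and linear speed of weight above 0.4 m/s).
It also fails if it takes over 66 s, if anything falls off the work surface, if the arm or the gripper's body presses on something with over 40 N, if the wrist force passes 120 N, or if a joint passes its speed limit or range.

## Working session

There is one attempt and no reset: what is moved stays moved. The work goes in short steps, Python scripts to look and compute and a tool call to move; the robot and the scene stay as the last step left them, time stands still between calls to the robot, and variables do not carry over. Pictures are saved under pics/ and viewed, about 8 in all and at most 12, crops included, and the job is handed in when it is done.

Besides the shell and the picture viewer there is one more tool, called after "Request:" in YAML: its name, and indented under it one key for each argument. arm_command: Moves the arm, as the interface text tells. Its arguments: {"type":"object","properties":{"steps":{"type":"array"},"grip":{"type":"number"},"squeeze":{"type":"number"}},"required":["steps"]}

```bash
ls; mkdir -p pics; python3 - <<'E'
from rig import env
import cv2,numpy as np
s=env.observe();print(s['time_s'],s['position'],s['tool_rot'],s['grip_width'],env.nose_length)
for n in('scene','side','wrist'):
    c=env.get_calibration(n);print(n,{k:np.round(v,4).tolist() for k,v in c.items()})
    cv2.imwrite(f'pics/{n}0.png',env.get_image(n))
E
```

```text
pics
0.0 [0.13584219 0.53267972 0.25267694] [[ 2.47206541e-01  9.68962572e-01 -6.78392109e-04]
 [ 9.68961660e-01 -2.47207265e-01 -1.36718477e-03]
 [-1.49245433e-03 -3.19358926e-04 -9.99998835e-01]] 0.08536926413984193 0.022
scene {'fx': 590.8716, 'fy': 590.8716, 'cx': 316.8583, 'cy': 232.5834, 'view': [[-0.2862, 0.9581, 0.0059, 0.1333], [-0.8177, -0.2475, 0.5198, 0.4202], [0.4995, 0.1439, 0.8543, -1.8864], [0.0, 0.0, 0.0, 1.0]]}
side {'fx': 618.486, 'fy': 618.486, 'cx': 327.4141, 'cy': 233.2647, 'view': [[0.7329, -0.6801, 0.0197, -0.3998], [0.377, 0.4301, 0.8203, -0.2418], [-0.5664, -0.5938, 0.5715, -1.322], [0.0, 0.0, 0.0, 1.0]]}
wrist {'fx': 392.3771, 'fy': 392.3771, 'cx': 321.0627, 'cy': 242.9886, 'view': [[0.2477, 0.9688, -0.0008, -0.5495], [-0.9333, 0.2383, -0.2687, 0.0352], [-0.2602, 0.0673, 0.9632, -0.3792], [0.0, 0.0, 0.0, 1.0]]}
```

View pics/scene0.png

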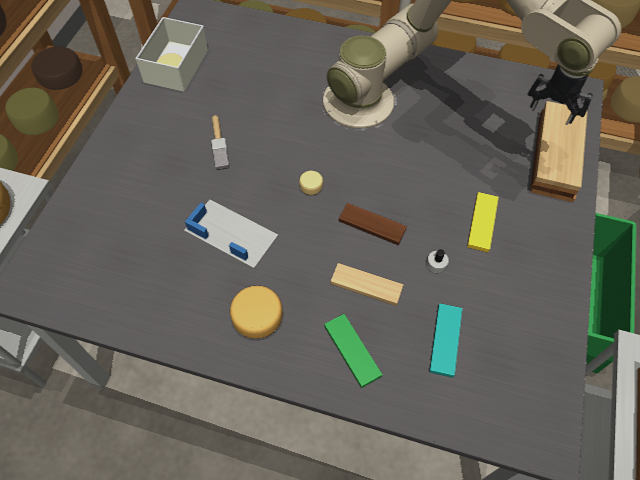

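View pics/side0.png

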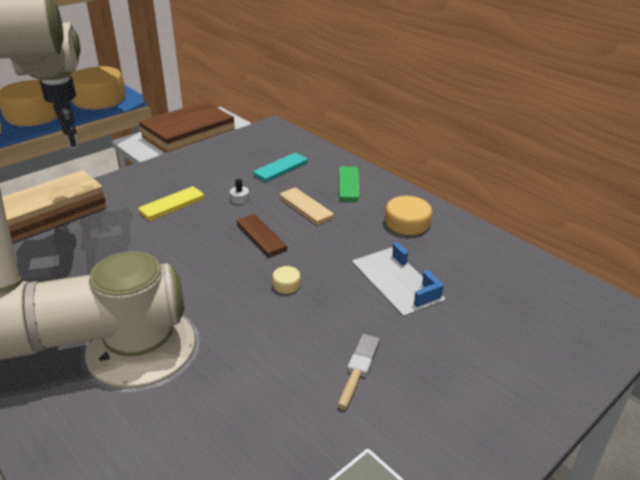

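Scene view: dark board (372,223), pale board (367,283), weight (438,262), rack (232,232), and bystander cheeses (256,311) and (311,182), brush (220,145). Possible confusions for the boards: green (353,350), turquoise (447,340), yellow (483,222), and the big board stack (560,150). I choose the plain brown and plain pale wood boards. The side view agrees: dark (262,235), pale (305,205), weight (239,192), rack (400,280).

```bash
cat > h.py <<'E'
import numpy as np,cv2
from rig import env
def ray(c,uv):
    V=np.array(c['view']);R=V[:3,:3];o=-R.T@V[:3,3]
    d=np.array([(uv[0]-c['cx'])/c['fx'],-(uv[1]-c['cy'])/c['fy'],-1.]);d=R.T@d
    return o,d/np.linalg.norm(d)
def onz(c,uv,z):
    o,d=ray(c,uv);return o+d*(z-o[2])/d[2]
def tri(obs):
    A=np.zeros((3,3));b=np.zeros(3);L=[]
    for c,uv in obs:
        o,d=ray(c,uv);P=np.eye(3)-np.outer(d,d);A+=P;b+=P@o;L.append((P,o))
    x=np.linalg.solve(A,b);return x,max(np.linalg.norm(P@(x-o)) for P,o in L)
def proj(c,p):
    V=np.array(c['view']);q=V[:3,:3]@np.asarray(p,float)+V[:3,3]
    return np.array([c['cx']+c['fx']*q[0]/-q[2],c['cy']-c['fy']*q[1]/-q[2]])
E
python3 - <<'E'
from h import *
S=env.get_calibration('scene');D=env.get_calibration('side')
for n,a,b in[('dark',(373,221),(261,233)),('pale',(368,281),(306,203)),('weighttop',(439,252),(239,182)),('rackplate',(233,233),(398,278)),
 ('small',(311,178),(286,273)),('big',(256,306),(409,209)),('brush',(220,150),(362,360)),('green',(353,348),(349,180)),('turq',(447,338),(281,165)),('yel',(484,219),(171,201))]:
    x,r=tri([(S,a),(D,b)]);print(n,x.round(4),round(r,4),'r',np.hypot(*x[:2]).round(3))
for n,ps in[('dark',[(344,206),(406,240)]),('rack plate',[(276,236),(253,266),(210,201),(184,232)])]:
    print(n,[onz(S,p,.012).round(3).tolist() for p in ps])
im=cv2.imread('pics/scene0.png')
cv2.imwrite('pics/crop1.png',cv2.resize(im[180:320,170:470],None,fx=2.6,fy=2.6,interpolation=cv2.INTER_CUBIC))
E
```

```text
dark [0.4401 0.1516 0.0151] 0.0028 r 0.466
pale [0.626  0.1827 0.0186] 0.0037 r 0.652
weighttop [0.5118 0.3418 0.0611] 0.0017 r 0.615
rackplate [ 0.5826 -0.2098  0.0034] 0.0043 r 0.619
small [ 0.3634 -0.0488  0.0379] 0.0007 r 0.367
big [ 0.7873 -0.0641  0.0485] 0.0028 r 0.79
brush [ 0.3208 -0.3472  0.0064] 0.0009 r 0.473
green [0.8117 0.1932 0.019 ] 0.0019 r 0.834
turq [0.7194 0.4078 0.0156] 0.0025 r 0.827
yel [0.3448 0.4453 0.0165] 0.0016 r 0.563
dark [[0.411, 0.063, 0.012], [0.469, 0.254, 0.012]]
rack plate [[0.56, -0.088, 0.012], [0.665, -0.117, 0.012], [0.504, -0.303, 0.012], [0.62, -0.333, 0.012]]
```

View pics/crop1.png

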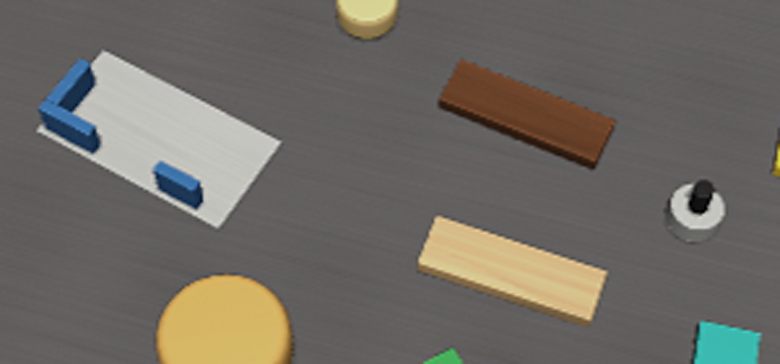

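Crop confirms the plain brown and pale wood boards and the weight. The rack sits at a yaw of about -15° with the corner near image (48,105) of the crop. Next I'll measure closer with the wrist camera.

Request:
arm_command:
  steps:
    - {"delta_pos":[36,-30,0],"dr":[0,0,-8.4]}
    - {"delta_pos":[36,-30,0],"dr":[0,0,-8.4]}
    - {"delta_pos":[36,-30,0],"dr":[0,0,-8.4]}
    - {"delta_pos":[36,-30,0],"dr":[0,0,-8.4]}
    - {"delta_pos":[36,-30,0],"dr":[0,0,-8.4]}
    - {"delta_pos":[36,-30,0],"dr":[0,0,-8.4]}
    - {"delta_pos":[36,-30,0],"dr":[0,0,-8.4]}
    - {"delta_pos":[36,-30,0],"dr":[0,0,-8.4]}
    - {"delta_pos":[36,-30,0],"dr":[0,0,-8.4]}
    - {"delta_pos":[36,-30,0],"dr":[0,0,-8.4]}
    - {"delta_pos":[36,-30,0],"dr":[0,0,-8.4]}
    - {"delta_pos":[0,0,0],"dr":[0,0,0]}
    - {"delta_pos":[0,0,0],"dr":[0,0,0]}
    - {"delta_pos":[0,0,0],"dr":[0,0,0]}

```text
time_s: 1.55
position: [0.5312, 0.2036, 0.2533]
tool_rot: [[0.958, -0.286, -0.001], [-0.286, -0.958, 0.0], [-0.001, 0.0, -1.0]]
ft_force: [0.1, 0.3, 0.0]
grip_width: 0.0855
```

```bash
cat > snap.py <<'E'
import sys,pickle
from h import *
s=env.observe();c=env.get_calibration('wrist');im=env.get_image('wrist')
n=sys.argv[1];cv2.imwrite(f'pics/{n}.png',im);pickle.dump((c,s),open(f'pics/{n}.pkl','wb'))
print(s['time_s'],np.round(s['position'],4),np.round(s['tool_rot'],4).tolist(),np.round(s['ft_force'],2),s['grip_width'],np.round(s['q'],1))
E
python3 snap.py w1
```

```text
1.55 [0.5312 0.2036 0.2533] [[0.9583, -0.2858, -0.0006], [-0.2858, -0.9583, 0.0001], [-0.0006, 0.0001, -1.0]] [0.09 0.29 0.01] 0.08551666289638768 [ 9.  23.7 71.2  0.  85.1 25.6]
```

Request:
arm_command:
  steps:
    - {"delta_pos":[0,-40,0],"dr":[0,0,0]}
    - {"delta_pos":[0,-40,0],"dr":[0,0,0]}
    - {"delta_pos":[0,-40,0],"dr":[0,0,0]}
    - {"delta_pos":[0,-40,0],"dr":[0,0,0]}
    - {"delta_pos":[0,-40,0],"dr":[0,0,0]}
    - {"delta_pos":[0,0,0],"dr":[0,0,0]}
    - {"delta_pos":[0,0,0],"dr":[0,0,0]}
    - {"delta_pos":[0,0,0],"dr":[0,0,0]}

```text
time_s: 2.4
position: [0.5317, 0.0044, 0.2535]
tool_rot: [[0.958, -0.286, 0.0], [-0.286, -0.958, 0.0], [0.0, -0.0, -1.0]]
ft_force: [0.6, 0.3, -0.2]
grip_width: 0.0852
```

```bash
python3 snap.py w2
```

```text
2.4 [0.5317 0.0044 0.2535] [[0.9584, -0.2856, 0.0002], [-0.2856, -0.9584, 0.0002], [0.0002, -0.0003, -1.0]] [ 0.62  0.3  -0.17] 0.08519939497199396 [-12.3  20.   77.2   0.   82.8   4.3]
```

Request:
arm_command:
  steps:
    - {"delta_pos":[10,-40,0],"dr":[0,0,0]}
    - {"delta_pos":[10,-40,0],"dr":[0,0,0]}
    - {"delta_pos":[10,-40,0],"dr":[0,0,0]}
    - {"delta_pos":[10,-40,0],"dr":[0,0,0]}
    - {"delta_pos":[0,0,0],"dr":[0,0,0]}
    - {"delta_pos":[0,0,0],"dr":[0,0,0]}
    - {"delta_pos":[0,0,0],"dr":[0,0,0]}

```text
time_s: 3.15
position: [0.572, -0.1554, 0.2534]
tool_rot: [[0.958, -0.286, -0.0], [-0.286, -0.958, 0.0], [-0.0, -0.0, -1.0]]
ft_force: [-0.3, 1.2, -0.6]
grip_width: 0.0855
```

```bash
python3 snap.py w3; python3 -c "
import cv2,numpy as np
a=[cv2.imread(f'pics/w{i}.png') for i in(1,2,3)]
cv2.imwrite('pics/w12.png',cv2.resize(np.vstack([np.hstack(a[:2]),np.hstack([a[2],a[2]*0])]),(800,600),interpolation=cv2.INTER_AREA))"
```

```text
3.15 [ 0.572  -0.1554  0.2534] [[0.9583, -0.2856, -0.0002], [-0.2856, -0.9583, 0.0004], [-0.0003, -0.0003, -1.0]] [-0.3   1.21 -0.65] 0.08545988425263706 [-26.6  26.2  67.2   0.   86.7 -10. ]
```

View pics/w12.png

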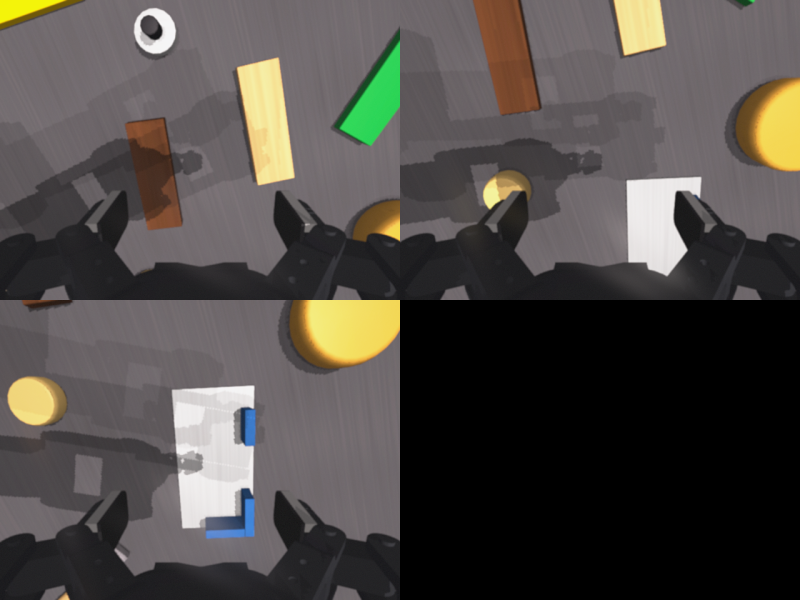

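w12.png: tiles (half scale with respect to w1..w3) show w1 with dark board (153,173), pale (265,120) and weight (154,30), and w3 with the full rack plate (213,455) and its blue fences, unoccluded. I'll fit box models to colour masks in several views, with z left free as a height check.

```bash
cat > fit.py <<'E'
import pickle,sys
from h import *
from scipy.optimize import minimize
def box(x0,x1,y0,y1,z0,z1): return np.array([[a,b,c] for a in(x0,x1) for b in(y0,y1) for c in(z0,z1)])
BOARD=[box(-.029,.029,-.09,.09,0,.018)]
FENCE=[box(.04,.054,-.109,-.045,.006,.046),box(.04,.054,.035,.085,.006,.046),box(-.06,.054,-.109,-.095,.006,.046)]
t=np.linspace(0,2*np.pi,40,endpoint=False)
def cyl(r,z0,z1): return np.vstack([np.c_[r*np.cos(t),r*np.sin(t),0*t+z] for z in(z0,z1)])
WT=[cyl(.027,0,.03),cyl(.011,.03,.066)]
def mask(im,kind):
    h=cv2.cvtColor(im,cv2.COLOR_BGR2HSV);H,S,V=[h[...,i].astype(int) for i in range(3)]
    m={'dark':(H<14)&(S>110),'pale':(H>10)&(H<23)&(S>60)&(V>70)&~((S>165)),'blue':(H>100)&(H<120)&(S>110),
       'plate':(S<25)&(V>110),'disc':(S<40)&(V>110)}[kind]
    return m.astype(np.uint8)*255
def load(n):
    if n[0]=='w': return pickle.load(open(f'pics/{n}.pkl','rb'))[0],cv2.imread(f'pics/{n}.png')
    return env.get_calibration(n),cv2.imread(f'pics/{n}0.png')
def fit(model,kind,views,p0,pad=14,zfree=True,names=None):
    data=[]
    def pts(p,b):
        c,s=np.cos(p[3]),np.sin(p[3]);return b@np.array([[c,s,0],[-s,c,0],[0,0,1]])+[p[0],p[1],p[2]]
    for n in views:
        c,im=load(n);q=np.array([proj(c,x) for b in model for x in pts(p0,b)])
        lo=np.maximum(q.min(0).astype(int)-pad,0);hi=np.minimum(q.max(0).astype(int)+pad,[639,479])
        k=4 if n[0]!='w' else 2
        m=mask(im,kind)[lo[1]:hi[1],lo[0]:hi[0]]
        nb,l,st,_=cv2.connectedComponentsWithStats(m)
        keep=np.isin(l,[i for i in range(1,nb) if st[i,4]>25]).astype(np.uint8)*255
        keep=cv2.resize(keep,None,fx=k,fy=k,interpolation=cv2.INTER_LINEAR)
        data.append((c,lo,k,cv2.GaussianBlur(keep,(0,0),1.2*k).astype(np.float32)/255))
    def cost(p,per=False):
        L=[]
        for c,lo,k,m in data:
            r=np.zeros(m.shape,np.uint8)
            for b in model:
                q=np.array([proj(c,x) for x in pts(p,b)]);q=((q-lo+.5)*k-.5)
                h=cv2.convexHull(q.astype(np.float32))
                cv2.fillConvexPoly(r,np.round(h*16).astype(np.int32),255,shift=4,lineType=cv2.LINE_AA)
            r=cv2.GaussianBlur(r,(0,0),1.2*k).astype(np.float32)/255
            L.append(((r-m)**2).sum()/m.sum())
        return L if per else sum(L)
    f=(lambda v:cost(v)) if zfree else (lambda v:cost([v[0],v[1],p0[2],v[2]]))
    v0=np.array(p0,float) if zfree else np.array([p0[0],p0[1],p0[3]])
    d=np.array([.006,.006,.006,.04]) if zfree else np.array([.006,.006,.04])
    best=None
    for rep in range(3):
        sim=np.vstack([v0]+[v0+np.eye(len(v0))[i]*d[i]*(-1)**rep for i in range(len(v0))])
        r=minimize(f,v0,method='Nelder-Mead',options=dict(initial_simplex=sim,xatol=1e-5,fatol=1e-6,maxiter=300));v0=r.x
    p=r.x if zfree else np.array([r.x[0],r.x[1],p0[2],r.x[2]])
    print(kind,views,'xyz mm',np.round(p[:3]*1e3,1),'yaw',np.degrees(p[3]).round(2),'cost',np.round(cost(p,True),4))
    return p
E
python3 - <<'E'
from fit import *
Y=np.radians(-16)
for vs,z in((['w1'],0),(['scene'],0),(['side'],0),(['w1','scene','side'],1)):
    fit(BOARD,'dark',vs,[.440,.152,0,Y],zfree=z)
    fit(BOARD,'pale',vs,[.626,.183,0,Y],zfree=z)
for vs,z in((['w3'],0),(['scene'],0),(['side'],0),(['w3','scene','side'],1)):
    fit(FENCE,'blue',vs,[.585,-.21,0,np.radians(-15)],zfree=z)
for vs,z in((['w1'],0),(['w1','scene','side'],0)):
    fit(WT[:1],'disc',vs,[.512,.342,0,0],zfree=z,pad=8)
E
```

```text
dark ['w1'] xyz mm [441.2 152.9   0. ] yaw -9.25 cost [0.0297]
pale ['w1'] xyz mm [490. 175.   0.] yaw 17.61 cost [0.775]
dark ['scene'] xyz mm [441.8 152.    0. ] yaw -9.06 cost [0.0104]
pale ['scene'] xyz mm [627. 183.   0.] yaw -4.08 cost [0.017]
dark ['side'] xyz mm [443.4 153.1   0. ] yaw -10.74 cost [0.0772]
pale ['side'] xyz mm [628.4 182.7   0. ] yaw -4.24 cost [0.0296]
dark ['w1', 'scene', 'side'] xyz mm [ 4.416e+02  1.525e+02 -3.000e-01] yaw -9.46 cost [0.0298 0.011  0.0829]
pale ['w1', 'scene', 'side'] xyz mm [ 6.272e+02  1.834e+02 -3.000e-01] yaw -3.95 cost [3.196  0.0174 0.0331]
blue ['w3'] xyz mm [ 579.4 -213.6    0. ] yaw -13.54 cost [0.6165]
blue ['scene'] xyz mm [ 580.  -214.1    0. ] yaw -12.85 cost [0.2364]
blue ['side'] xyz mm [ 581.9 -214.3    0. ] yaw -12.06 cost [0.3715]
blue ['w3', 'scene', 'side'] xyz mm [ 579.8 -214.4   -1.2] yaw -13.18 cost [0.6118 0.2366 0.3848]
disc ['w1'] xyz mm [509.8 353.2   0. ] yaw -0.02 cost [0.5087]
disc ['w1', 'scene', 'side'] xyz mm [510.  350.4   0. ] yaw -3.03 cost [0.5348 0.609  0.5318]
```

```bash
python3 - <<'E'
import fit
from fit import *
im=cv2.imread('pics/w1.png');h=cv2.cvtColor(im,cv2.COLOR_BGR2HSV)
print('pale',h[240,530],h[170,520],h[310,510],'disc',h[80,285],h[45,330])
im3=cv2.imread('pics/w3.png');h3=cv2.cvtColor(im3,cv2.COLOR_BGR2HSV)
print('blue',h3[250,500-8],h3[450,495],h3[460,450],'plate',h3[300,400])
om=fit.mask
def mask(im,kind):
    if kind=='pale':
        h=cv2.cvtColor(im,cv2.COLOR_BGR2HSV);H,S,V=[h[...,i].astype(int) for i in range(3)]
        return ((H>8)&(H<26)&(S>70)&(V>70)).astype(np.uint8)*255
    if kind=='blue':
        h=cv2.cvtColor(im,cv2.COLOR_BGR2HSV);H,S,V=[h[...,i].astype(int) for i in range(3)]
        return ((H>95)&(H<125)&(S>100)).astype(np.uint8)*255
    return om(im,kind)
fit.mask=mask
for v in('w1',):fit.fit(BOARD,'pale',[v],[.627,.183,0,-.07],zfree=False)
fit.fit(BOARD,'pale',['w1','scene','side'],[.627,.183,0,-.07])
for e in(-.02,-.015,-.01):
    F=FENCE[:2]+[box(e,.054,-.109,-.095,.006,.046)];print(e)
    fit.fit(F,'blue',['w3'],[.58,-.214,0,np.radians(-13)],zfree=False)
fit.fit(F,'blue',['scene'],[.58,-.214,0,np.radians(-13)],zfree=False)
fit.fit(F,'blue',['w3','scene','side'],[.58,-.214,0,np.radians(-13)])
m=mask(im3,'blue');a=im3.copy();a[m>0]=(0,0,255)
m1=mask(im,'disc');b=im.copy();b[m1>0]=(0,0,255)
cv2.imwrite('pics/m3.png',np.hstack([cv2.resize(a[140:420,300:560],(400,430)),cv2.resize(b[0:150,180:320],(400,430))]))
E
```

```text
pale [176  15 121] [165  18 113] [169  18 114] disc [171  16 114] [165  17 119]
blue [161  18 114] [120   7  35] [130  19  40] plate [  0   3 237]Traceback (most recent call last):
  File "<stdin>", line 7, in <module>
AttributeError: 'function' object has no attribute 'mask'
```

```bash
python3 - <<'E'
import re
s=open('fit.py').read()
s=s.replace("'pale':(H>10)&(H<23)&(S>60)&(V>70)&~((S>165))","'pale':(H>8)&(H<26)&(S>70)&(V>70)").replace("(H>100)&(H<120)&(S>110)","(H>95)&(H<125)&(S>100)").replace("'disc':(S<40)&(V>110)","'disc':(S<40)&(V>130)")
s=s.replace("box(-.06,.054,-.109","box(END,.054,-.109").replace("FENCE=","END=-.016\nFENCE=")
open('fit.py','w').write(s)
E
python3 - <<'E'
from fit import *
im=cv2.imread('pics/w1.png');h=cv2.cvtColor(im,cv2.COLOR_BGR2HSV)
im3=cv2.imread('pics/w3.png');h3=cv2.cvtColor(im3,cv2.COLOR_BGR2HSV)
print('pale',h[192,424],'disc',h[30,235],h[70,247],'blue',h3[202,398],h3[340,398],h3[370,360])
fit(BOARD,'pale',['w1'],[.627,.183,0,-.07],zfree=False)
fit(BOARD,'pale',['w1','scene','side'],[.627,.183,0,-.07])
for e in(-.02,-.016,-.01):
    F=FENCE[:2]+[box(e,.054,-.109,-.095,.006,.046)];print(e)
    fit(F,'blue',['w3'],[.58,-.214,0,np.radians(-13)],zfree=False)
    fit(F,'blue',['w3','scene','side'],[.58,-.214,0,np.radians(-13)])
m=mask(im3,'blue');a=im3.copy();a[m>0]=(0,0,255)
m1=mask(im,'disc');b=im.copy();b[m1>0]=(0,0,255)
cv2.imwrite('pics/m3.png',np.hstack([cv2.resize(a[120:400,260:440],(330,513)),cv2.resize(b[0:110,190:310],(400,513))]))
E
```

```text
pale [ 24  98 246] disc [158  15  68] [  0   1 245] blue [107 179 204] [106 176 217] [109 147 214]
pale ['w1'] xyz mm [627.5 183.8   0. ] yaw -3.87 cost [0.3508]
pale ['w1', 'scene', 'side'] xyz mm [627.4 183.5   0. ] yaw -3.96 cost [0.3511 0.0021 0.1097]
-0.02
blue ['w3'] xyz mm [ 579.4 -213.5    0. ] yaw -13.72 cost [0.2196]
blue ['w3', 'scene', 'side'] xyz mm [ 5.795e+02 -2.136e+02 -1.000e-01] yaw -13.75 cost [0.2198 0.0275 0.0723]
-0.016
blue ['w3'] xyz mm [ 579.3 -213.5    0. ] yaw -13.77 cost [0.207]
blue ['w3', 'scene', 'side'] xyz mm [ 5.794e+02 -2.132e+02  2.000e-01] yaw -14.04 cost [0.2081 0.0243 0.0572]
-0.01
blue ['w3'] xyz mm [ 579.3 -213.3    0. ] yaw -13.87 cost [0.1953]
blue ['w3', 'scene', 'side'] xyz mm [ 5.793e+02 -2.127e+02  3.000e-01] yaw -14.36 cost [0.2003 0.0351 0.0542]
```

View pics/m3.png

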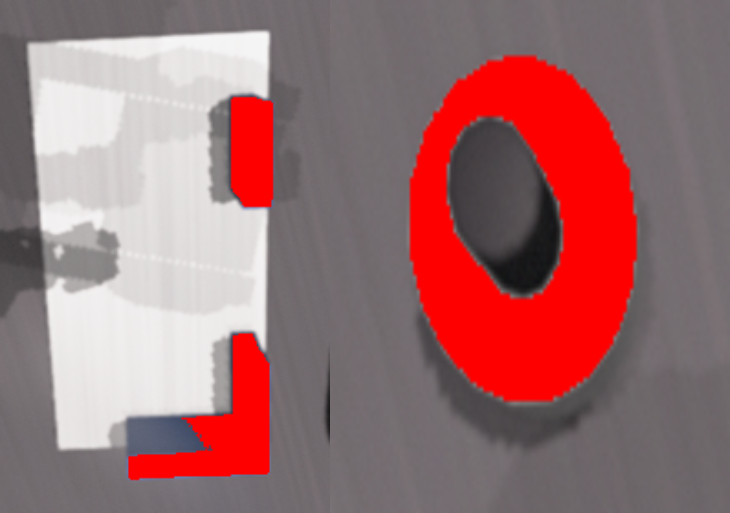

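```bash
sed -i "s/(H>95)&(H<125)&(S>100)/(H>95)\&(H<125)\&(S>45)\&(V>60)/" fit.py; sed -i "s/    return m.astype(np.uint8)\*255/    m=m.astype(np.uint8)*255\n    return cv2.morphologyEx(m,cv2.MORPH_CLOSE,np.ones((31,31))) if kind=='disc' else m/" fit.py
python3 - <<'E'
from fit import *
for e in(-.02,-.016):
    F=FENCE[:2]+[box(e,.054,-.109,-.095,.006,.046)];print(e)
    for v in('w3','scene','side'): fit(F,'blue',[v],[.58,-.214,0,np.radians(-14)],zfree=False)
    p=fit(F,'blue',['w3','scene','side'],[.58,-.214,0,np.radians(-14)])
fit(WT[:1],'disc',['w1'],[.511,.351,0,0],zfree=False)
for q in([.511,.351],):
  c,im=load('w1');print(proj(c,[*q,.03]))
# board target: centre in world
R=lambda a:np.array([[np.cos(a),-np.sin(a)],[np.sin(a),np.cos(a)]])
print('board goal',p[:2]+R(p[3])@[.011,-.005])
# plate corners from w3 by eye in mask picture
c,_=load('w3')
for u,v in((28,43),(269,31),(58,449)):
    print(onz(c,(260+u*180/330,120+v*280/513),.006).round(4))
E
```

```text
-0.02
blue ['w3'] xyz mm [ 579.4 -213.4    0. ] yaw -13.83 cost [0.0113]
blue ['scene'] xyz mm [ 579.1 -213.9    0. ] yaw -13.8 cost [0.0105]
blue ['side'] xyz mm [ 581.4 -213.5    0. ] yaw -13.74 cost [0.0113]
blue ['w3', 'scene', 'side'] xyz mm [ 5.795e+02 -2.136e+02  3.000e-01] yaw -13.82 cost [0.0134 0.0107 0.0176]
-0.016
blue ['w3'] xyz mm [ 579.2 -213.     0. ] yaw -14.24 cost [0.0225]
blue ['scene'] xyz mm [ 578.9 -213.6    0. ] yaw -14.18 cost [0.0108]
blue ['side'] xyz mm [ 581.  -213.2    0. ] yaw -14.29 cost [0.0102]
blue ['w3', 'scene', 'side'] xyz mm [ 579.4 -213.1    0.6] yaw -14.16 cost [0.0242 0.0111 0.0142]
disc ['w1'] xyz mm [512.1 351.4   0. ] yaw -0.17 cost [0.091]
[243.96685236  46.03359005]
board goal [ 0.58884745 -0.22068074]
[ 0.5492 -0.0866  0.006 ]
[ 0.6653 -0.1153  0.006 ]
[ 0.4933 -0.3097  0.006 ]
```

Measured: rack at (579.5,-213.5) mm, yaw -13.9°, z≈0. Dark board at (441.5,152.5), yaw -9.2°. Pale board at (627.4,183.5), yaw -4.0°. Weight at (512,351). Heights came out within 1 mm of the table. Now reaching for the dark board.

Request:
arm_command:
  steps:
    - {"delta_pos":[-16.3,38.5,-19],"dr":[0,0,1.0]}
    - {"delta_pos":[-16.3,38.5,-19],"dr":[0,0,1.0]}
    - {"delta_pos":[-16.3,38.5,-19],"dr":[0,0,1.0]}
    - {"delta_pos":[-16.3,38.5,-19],"dr":[0,0,1.0]}
    - {"delta_pos":[-16.3,38.5,-19],"dr":[0,0,1.0]}
    - {"delta_pos":[-16.3,38.5,-19],"dr":[0,0,1.0]}
    - {"delta_pos":[-16.3,38.5,-19],"dr":[0,0,1.0]}
    - {"delta_pos":[-16.3,38.5,-19],"dr":[0,0,0.4]}
    - {"delta_pos":[0,0,0],"dr":[0,0,0]}
    - {"delta_pos":[0,0,0],"dr":[0,0,0]}
    - {"delta_pos":[0,0,0],"dr":[0,0,0]}
    - {"delta_pos":[0,0,-20],"dr":[0,0,0]}
    - {"delta_pos":[0,0,-20],"dr":[0,0,0]}
    - {"delta_pos":[0,0,-15],"dr":[0,0,0]}
    - {"delta_pos":[0,0,-15],"dr":[0,0,0]}
    - {"delta_pos":[0,0,-9],"dr":[0,0,0]}
    - {"delta_pos":[0,0,0],"dr":[0,0,0]}
    - {"delta_pos":[0,0,0],"dr":[0,0,0]}
    - {"delta_pos":[0,0,0],"dr":[0,0,0]}

```text
time_s: 5.1
position: [0.442, 0.1508, 0.023]
tool_rot: [[0.987, -0.162, 0.001], [-0.162, -0.987, 0.0], [0.001, -0.0, -1.0]]
ft_force: [-0.3, 0.1, 0.6]
grip_width: 0.0852
```

```bash
python3 snap.py w4; python3 - <<'E'
from fit import *
fit(BOARD,'dark',['w1'],[.4415,.1525,0,-.16],zfree=False)
c,_=load('w4');print([proj(c,[.4415,.1525,.018]).round()])
E
```

```text
5.1 [0.442  0.1508 0.023 ] [[0.9868, -0.1621, 0.0014], [-0.1621, -0.9868, 0.0001], [0.0014, -0.0004, -1.0]] [-0.34  0.09  0.6 ] 0.08521024986883273 [  4.3  32.2 104.5   0.   43.2  13.6]
dark ['w1'] xyz mm [441.2 152.9   0. ] yaw -9.27 cost [0.0296]
[array([317., 328.])]
```

View pics/w4.png

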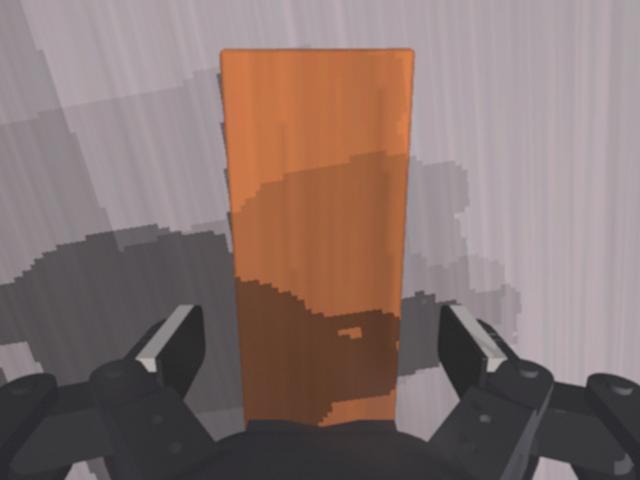

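w4 shows the board (auto-exposed brown) centred between the fingers at columns 240–397 and square to the jaws; its far end is at row 48. Closing.

Request:
arm_command:
  steps:
    - {"delta_pos":[0,1.5,-2],"dr":[0,0,0]}
    - {"delta_pos":[0,0,0],"dr":[0,0,0]}
    - {"delta_pos":[0,0,0],"dr":[0,0,0]}
    - {"delta_pos":[0,0,0],"dr":[0,0,0]}
    - {"delta_pos":[0,0,0],"dr":[0,0,0]}
    - {"delta_pos":[0,0,0],"dr":[0,0,0]}
    - {"delta_pos":[0,0,0],"dr":[0,0,0]}
    - {"delta_pos":[0,0,0],"dr":[0,0,0]}
    - {"delta_pos":[0,0,0],"dr":[0,0,0]}
  grip: 0
  squeeze: 50

```text
time_s: 6.05
position: [0.4415, 0.1526, 0.0207]
tool_rot: [[0.987, -0.162, 0.0], [-0.162, -0.987, 0.0], [0.0, -0.0, -1.0]]
ft_force: [-1.8, 0.8, 5.2]
grip_width: 0.0566
```

Request:
arm_command:
  steps:
    - {"delta_pos":[0,0,8],"dr":[0,0,0]}
    - {"delta_pos":[0,0,20],"dr":[0,0,0]}
    - {"delta_pos":[0,0,30],"dr":[0,0,0]}
    - {"delta_pos":[0,0,30],"dr":[0,0,0]}
    - {"delta_pos":[0,0,20],"dr":[0,0,0]}
    - {"delta_pos":[0,0,0],"dr":[0,0,0]}
    - {"delta_pos":[0,0,0],"dr":[0,0,0]}

```text
time_s: 6.75
position: [0.4413, 0.1524, 0.1282]
tool_rot: [[0.987, -0.162, 0.0], [-0.162, -0.987, -0.0], [0.0, 0.0, -1.0]]
ft_force: [-0.2, 0.6, -1.2]
grip_width: 0.0572
```

Request:
arm_command:
  steps:
    - {"delta_pos":[6,-17,0],"dr":[0,0,-0.5]}
    - {"delta_pos":[14,-35,0],"dr":[0,0,-0.5]}
    - {"delta_pos":[14,-35,0],"dr":[0,0,-0.5]}
    - {"delta_pos":[14,-35,0],"dr":[0,0,-0.5]}
    - {"delta_pos":[14,-35,0],"dr":[0,0,-0.5]}
    - {"delta_pos":[14,-35,0],"dr":[0,0,-0.5]}
    - {"delta_pos":[14,-35,0],"dr":[0,0,-0.5]}
    - {"delta_pos":[14,-35,0],"dr":[0,0,-0.5]}
    - {"delta_pos":[14,-35,0],"dr":[0,0,-0.5]}
    - {"delta_pos":[14,-35,0],"dr":[0,0,-0.1]}
    - {"delta_pos":[14,-35,0],"dr":[0,0,0]}
    - {"delta_pos":[0,-3,0],"dr":[0,0,0]}
    - {"delta_pos":[0,0,0],"dr":[0,0,0]}
    - {"delta_pos":[0,0,0],"dr":[0,0,0]}
    - {"delta_pos":[0,0,0],"dr":[0,0,0]}

```text
time_s: 8.25
position: [0.5872, -0.2163, 0.128]
tool_rot: [[0.971, -0.239, -0.001], [-0.239, -0.971, 0.001], [-0.001, -0.0, -1.0]]
ft_force: [-0.5, -0.1, -0.9]
grip_width: 0.0571
```

```bash
python3 snap.py w5
```

```text
8.25 [ 0.5872 -0.2163  0.128 ] [[0.9709, -0.2393, -0.001], [-0.2393, -0.9709, 0.0007], [-0.0011, -0.0004, -1.0]] [-0.54 -0.11 -0.92] 0.05705459041918584 [-31.   35.5  72.1   0.   72.5 -17.2]
```

View pics/w5.png

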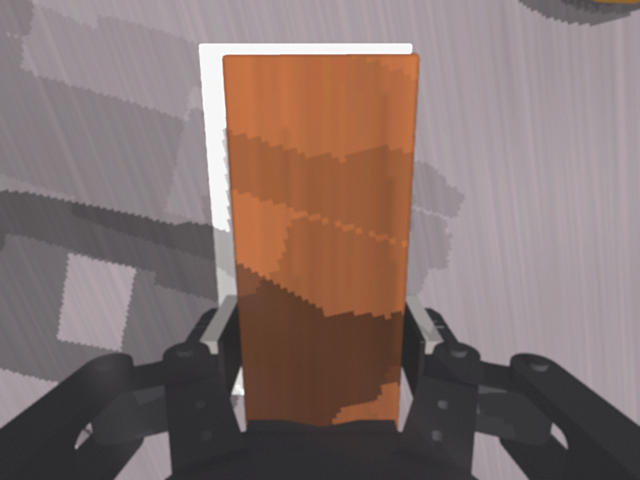

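w5 shows the dark board square in the jaws (columns 223–418 at its far end, row 55) with the rack plate below, offset as expected. Lowering.

Request:
arm_command:
  steps:
    - {"delta_pos":[0,0,-12],"dr":[0,0,0]}
    - {"delta_pos":[0,0,-20],"dr":[0,0,0]}
    - {"delta_pos":[0,0,-20],"dr":[0,0,0]}
    - {"delta_pos":[0,0,-18],"dr":[0,0,0]}
    - {"delta_pos":[0,0,-12],"dr":[0,0,0]}
    - {"delta_pos":[0,0,-8],"dr":[0,0,0]}
    - {"delta_pos":[0,0,-5],"dr":[0,0,0]}
    - {"delta_pos":[0,0,0],"dr":[0,0,0]}
    - {"delta_pos":[0,0,0],"dr":[0,0,0]}
    - {"delta_pos":[0,0,0],"dr":[0,0,0]}

```text
time_s: 9.3
position: [0.5879, -0.2178, 0.034]
tool_rot: [[0.971, -0.24, 0.001], [-0.24, -0.971, -0.001], [0.001, 0.0, -1.0]]
ft_force: [0.0, -0.3, -0.3]
grip_width: 0.0568
```

Request:
arm_command:
  steps:
    - {"delta_pos":[0,0,-2],"dr":[0,0,0]}
    - {"delta_pos":[0,0,-1.5],"dr":[0,0,0]}
    - {"delta_pos":[0,0,-1.2],"dr":[0,0,0]}
    - {"delta_pos":[0,0,0],"dr":[0,0,0]}
    - {"delta_pos":[0,0,0],"dr":[0,0,0]}

```text
time_s: 9.8
position: [0.5876, -0.2176, 0.0286]
tool_rot: [[0.971, -0.24, -0.0], [-0.24, -0.971, 0.0], [-0.0, -0.0, -1.0]]
ft_force: [-0.5, -0.3, -1.0]
grip_width: 0.0568
```

Request:
arm_command:
  steps:
    - {"delta_pos":[0,0,-1],"dr":[0,0,0]}
    - {"delta_pos":[0,0,-1],"dr":[0,0,0]}
    - {"delta_pos":[0,0,0],"dr":[0,0,0]}
    - {"delta_pos":[0,0,0],"dr":[0,0,0]}
    - {"delta_pos":[0,0,0],"dr":[0,0,0]}

```text
time_s: 10.3
position: [0.5876, -0.2176, 0.0268]
tool_rot: [[0.971, -0.24, 0.0], [-0.24, -0.971, -0.0], [0.0, 0.0, -1.0]]
ft_force: [-0.5, 1.5, 0.8]
grip_width: 0.0566
```

Request:
arm_command:
  steps:
    - {"delta_pos":[-0.25,-1,-0.3],"dr":[0,0,0]}
    - {"delta_pos":[-0.25,-1,0],"dr":[0,0,0]}
    - {"delta_pos":[-0.25,-1,0],"dr":[0,0,0]}
    - {"delta_pos":[0,0,0],"dr":[0,0,0]}
    - {"delta_pos":[0,0,0],"dr":[0,0,0]}

```text
time_s: 10.8
position: [0.5871, -0.2203, 0.0267]
tool_rot: [[0.971, -0.24, 0.001], [-0.24, -0.971, 0.0], [0.001, -0.001, -1.0]]
ft_force: [0.6, 4.0, 5.4]
grip_width: 0.0569
```

Request:
arm_command:
  steps:
    - {"delta_pos":[-0.25,-1,0],"dr":[0,0,0]}
    - {"delta_pos":[0,0,0],"dr":[0,0,0]}
    - {"delta_pos":[0,0,0],"dr":[0,0,0]}

```text
time_s: 11.1
position: [0.5871, -0.2203, 0.0267]
tool_rot: [[0.971, -0.24, 0.001], [-0.24, -0.971, 0.002], [0.001, -0.002, -1.0]]
ft_force: [3.0, 8.7, 5.9]
grip_width: 0.0569
```

Request:
arm_command:
  steps:
    - {"delta_pos":[-0.25,-1,0],"dr":[0,0,0]}
    - {"delta_pos":[0,0,0],"dr":[0,0,0]}
    - {"delta_pos":[0,0,0],"dr":[0,0,0]}

```text
time_s: 11.4
position: [0.5871, -0.2203, 0.0267]
tool_rot: [[0.971, -0.24, 0.002], [-0.24, -0.971, 0.003], [0.001, -0.004, -1.0]]
ft_force: [4.7, 13.5, 7.6]
grip_width: 0.0568
```

Request:
arm_command:
  steps:
    - {"delta_pos":[1.2,0.7,0],"dr":[0,0,0]}
    - {"delta_pos":[1,-0.25,0],"dr":[0,0,0]}
    - {"delta_pos":[0,0,0],"dr":[0,0,0]}
    - {"delta_pos":[0,0,0],"dr":[0,0,0]}

```text
time_s: 11.8
position: [0.5874, -0.2203, 0.0267]
tool_rot: [[0.971, -0.24, -0.003], [-0.24, -0.971, 0.003], [-0.004, -0.003, -1.0]]
ft_force: [-6.8, 11.7, 13.0]
grip_width: 0.0569
```

Request:
arm_command:
  steps:
    - {"delta_pos":[1,-0.25,0],"dr":[0,0,0]}
    - {"delta_pos":[0,0,0],"dr":[0,0,0]}
    - {"delta_pos":[0,0,0],"dr":[0,0,0]}

```text
time_s: 12.1
position: [0.5877, -0.2205, 0.0268]
tool_rot: [[0.971, -0.241, -0.005], [-0.241, -0.971, 0.004], [-0.005, -0.003, -1.0]]
ft_force: [-9.9, 11.1, 14.8]
grip_width: 0.0566
```

Request:
arm_command:
  steps:
    - {"delta_pos":[1,-0.25,0],"dr":[0,0,0]}
    - {"delta_pos":[0,0,0],"dr":[0,0,0]}
    - {"delta_pos":[0,0,0],"dr":[0,0,0]}

```text
time_s: 12.4
position: [0.5881, -0.2206, 0.0268]
tool_rot: [[0.971, -0.241, -0.006], [-0.241, -0.971, 0.004], [-0.007, -0.003, -1.0]]
ft_force: [-13.8, 11.3, 16.7]
grip_width: 0.057
```

Request:
arm_command:
  steps:
    - {"delta_pos":[-1.2,0.8,0.3],"dr":[0,0,0]}
    - {"delta_pos":[-1,0.7,0.2],"dr":[0,0,0]}
    - {"delta_pos":[0,0,0],"dr":[0,0,0]}
    - {"delta_pos":[0,0,0],"dr":[0,0,0]}

```text
time_s: 12.8
position: [0.5879, -0.2204, 0.0268]
tool_rot: [[0.971, -0.241, -0.001], [-0.241, -0.971, 0.001], [-0.002, -0.001, -1.0]]
ft_force: [-2.3, 5.6, 3.9]
grip_width: 0.0568
```

Request:
arm_command:
  steps:
    - {"delta_pos":[0,0,0],"dr":[0,0,0]}
    - {"delta_pos":[0,0,0],"dr":[0,0,0]}
    - {"delta_pos":[0,0,0],"dr":[0,0,0]}
    - {"delta_pos":[0,0,0],"dr":[0,0,0]}
    - {"delta_pos":[0,0,0],"dr":[0,0,0]}
  grip: 0.85

```text
time_s: 13.3
position: [0.5883, -0.2213, 0.0268]
tool_rot: [[0.971, -0.24, 0.0], [-0.24, -0.971, -0.0], [0.0, 0.0, -1.0]]
ft_force: [-0.2, -0.5, -0.6]
grip_width: 0.0724
```

```bash
python3 snap.py w6
```

```text
13.3 [ 0.5883 -0.2213  0.0268] [[0.9706, -0.2405, 0.0], [-0.2405, -0.9706, -0.0001], [0.0, 0.0001, -1.0]] [-0.18 -0.46 -0.58] 0.07238665198052045 [-31.4  42.6  77.1  -0.   60.3 -17.5]
```

Request:
arm_command:
  steps:
    - {"delta_pos":[2,-0.5,0],"dr":[0,0,0]}
    - {"delta_pos":[2,-0.5,0],"dr":[0,0,0]}
    - {"delta_pos":[1,-0.25,0],"dr":[0,0,0]}
    - {"delta_pos":[1,-0.25,0],"dr":[0,0,0]}
    - {"delta_pos":[1,-0.25,0],"dr":[0,0,0]}
    - {"delta_pos":[1,-0.25,0],"dr":[0,0,0]}
    - {"delta_pos":[0,0,0],"dr":[0,0,0]}
    - {"delta_pos":[0,0,0],"dr":[0,0,0]}

```text
time_s: 14.15
position: [0.595, -0.2228, 0.0266]
tool_rot: [[0.971, -0.24, -0.004], [-0.24, -0.971, 0.001], [-0.004, -0.0, -1.0]]
ft_force: [-6.5, 1.1, 3.6]
grip_width: 0.0726
```

Request:
arm_command:
  steps:
    - {"delta_pos":[1,-0.25,0],"dr":[0,0,0]}
    - {"delta_pos":[0,0,0],"dr":[0,0,0]}
    - {"delta_pos":[0,0,0],"dr":[0,0,0]}

```text
time_s: 14.45
position: [0.5951, -0.2228, 0.0265]
tool_rot: [[0.971, -0.24, -0.006], [-0.24, -0.971, 0.002], [-0.006, -0.0, -1.0]]
ft_force: [-11.1, 1.8, 6.1]
grip_width: 0.0726
```

Request:
arm_command:
  steps:
    - {"delta_pos":[1,-0.25,0],"dr":[0,0,0]}
    - {"delta_pos":[0,0,0],"dr":[0,0,0]}
    - {"delta_pos":[0,0,0],"dr":[0,0,0]}

```text
time_s: 14.75
position: [0.5952, -0.2228, 0.0264]
tool_rot: [[0.971, -0.24, -0.008], [-0.24, -0.971, 0.003], [-0.009, -0.001, -1.0]]
ft_force: [-16.0, 2.2, 7.2]
grip_width: 0.0724
```

Request:
arm_command:
  steps:
    - {"delta_pos":[-3,0.75,0],"dr":[0,0,0]}
    - {"delta_pos":[-3,0.75,0],"dr":[0,0,0]}
    - {"delta_pos":[-3.2,0.8,0],"dr":[0,0,0]}
    - {"delta_pos":[0,0,0],"dr":[0,0,0]}
    - {"delta_pos":[0,0,5],"dr":[0,0,0]}
    - {"delta_pos":[0,0,15],"dr":[0,0,0]}
    - {"delta_pos":[0,0,30],"dr":[0,0,0]}
    - {"delta_pos":[0,10,40],"dr":[0,0,0]}
    - {"delta_pos":[0,30,45],"dr":[0,0,0]}
    - {"delta_pos":[0,30,45],"dr":[0,0,0]}
    - {"delta_pos":[0,10,40],"dr":[0,0,0]}
    - {"delta_pos":[0,0,0],"dr":[0,0,0]}
    - {"delta_pos":[0,0,0],"dr":[0,0,0]}
    - {"delta_pos":[0,0,0],"dr":[0,0,0]}
  grip: 1

```text
time_s: 16.15
position: [0.5888, -0.146, 0.2388]
tool_rot: [[0.971, -0.241, -0.002], [-0.241, -0.971, 0.001], [-0.002, -0.0, -1.0]]
ft_force: [0.5, 0.3, -0.5]
grip_width: 0.0855
```

```bash
python3 snap.py w7; python3 - <<'E'
from fit import *
F=FENCE[:2]+[box(-.02,.054,-.109,-.095,.006,.046)]
r=fit(F,'blue',['w7'],[.58,-.214,0,np.radians(-13.9)],zfree=False)
b=fit(BOARD,'dark',['w7'],[.589,-.221,.006,np.radians(-13.9)],zfree=False)
d=b-r;c,s=np.cos(r[3]),np.sin(r[3]);print('board in rack',(c*d[0]+s*d[1])*1e3-11,(-s*d[0]+c*d[1])*1e3+5,np.degrees(d[3]))
cv2.imwrite('pics/c7.png',cv2.imread('pics/w7.png')[120:480,200:560])
E
```

```text
16.15 [ 0.5888 -0.146   0.2388] [[0.9706, -0.2408, -0.0019], [-0.2408, -0.9706, 0.0009], [-0.0021, -0.0004, -1.0]] [ 0.54  0.32 -0.47] 0.08552705397827062 [-25.1  28.2  66.2  -0.   85.8 -11.2]
blue ['w7'] xyz mm [ 579.9 -214.2    0. ] yaw -13.99 cost [0.1496]
dark ['w7'] xyz mm [ 588.3 -220.1    6. ] yaw -13.69 cost [0.1699]
board in rack -1.4208619178133848 1.3826923767583423 0.30909113998339127
```

View pics/c7.png

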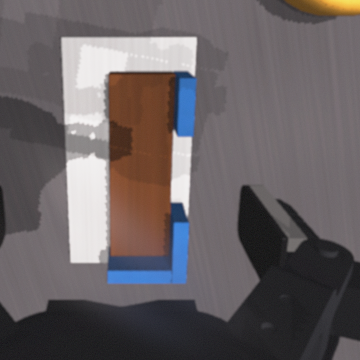

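```bash
python3 - <<'E'
from fit import *
c,im=load('w7');a=np.radians(-13.95);R=np.array([[np.cos(a),-np.sin(a)],[np.sin(a),np.cos(a)]])
P=lambda x,y,z:proj(c,[*(np.array([.5797,-.2138])+R@[x,y]),z])
print('exp edge far',P(.011,.085,.024),'1mm px',P(.011,.086,.024)-P(.011,.085,.024),'left edge',P(-.018,0,.024),P(-.018,.06,.024))
print('fence far end exp',P(.047,.085,.046),'plate far',P(0,.115,.006),'plate left',P(-.06,.0,.006))
m=mask(im,'dark')
e=P(.011,.085,.024).round().astype(int);print('far row',np.argmax(m[150:250,e[0]]>0)+150)
for y in(0,.06):
    q=P(-.018,y,.024).round().astype(int);print('left col',np.argmax(m[q[1],250:400]>0)+250)
b=mask(im,'blue');q=P(.047,.085,.046).round().astype(int);print('fence far row',np.argmax(b[150:250,q[0]]>0)+150)
p=mask(im,'plate');q=P(0,.115,.006).round().astype(int);print('plate far row',np.argmax(p[120:250,q[0]]>0)+120)
q=P(-.06,0,.006).round().astype(int);print('plate left',np.argmax(p[q[1],200:400]>0)+200,q)
E
```

```text
exp edge far [342.81555819 195.15431188] 1mm px [ 0.01715056 -1.15833304] left edge [309.89063445 287.25631181] [309.35443482 223.50629096]
fence far end exp [388.84810657 199.31093324] plate far [329.85074837 158.26768085] plate left [266.87709678 280.15153625]
far row 193
left col 310
left col 310
fence far row 194
plate far row 156
plate left 266 [267 280]
```

The board checks flush: its far edge (row 193) and left edge (col 310) match the expected edges relative to the plate. Now the pale board.

Request:
arm_command:
  steps:
    - {"delta_pos":[4.3,36.6,-15.3],"dr":[0,0,1.1]}
    - {"delta_pos":[4.3,36.6,-15.3],"dr":[0,0,1.1]}
    - {"delta_pos":[4.3,36.6,-15.3],"dr":[0,0,1.1]}
    - {"delta_pos":[4.3,36.6,-15.3],"dr":[0,0,1.1]}
    - {"delta_pos":[4.3,36.6,-15.3],"dr":[0,0,1.1]}
    - {"delta_pos":[4.3,36.6,-15.3],"dr":[0,0,1.1]}
    - {"delta_pos":[4.3,36.6,-15.3],"dr":[0,0,1.1]}
    - {"delta_pos":[4.3,36.6,-15.3],"dr":[0,0,1.1]}
    - {"delta_pos":[4.3,36.6,-15.3],"dr":[0,0,1.1]}
    - {"delta_pos":[0,0,0],"dr":[0,0,0]}
    - {"delta_pos":[0,0,0],"dr":[0,0,0]}
    - {"delta_pos":[0,0,0],"dr":[0,0,0]}
    - {"delta_pos":[0,0,-20],"dr":[0,0,0]}
    - {"delta_pos":[0,0,-20],"dr":[0,0,0]}
    - {"delta_pos":[0,0,-15],"dr":[0,0,0]}
    - {"delta_pos":[0,0,-13],"dr":[0,0,0]}
    - {"delta_pos":[0,0,-8],"dr":[0,0,0]}
    - {"delta_pos":[0,0,0],"dr":[0,0,0]}
    - {"delta_pos":[0,0,0],"dr":[0,0,0]}
    - {"delta_pos":[0,0,0],"dr":[0,0,0]}

```text
time_s: 18.2
position: [0.6282, 0.1835, 0.0272]
tool_rot: [[0.998, -0.07, 0.002], [-0.07, -0.998, 0.0], [0.002, -0.0, -1.0]]
ft_force: [-0.8, 0.6, 0.5]
grip_width: 0.086
```

```bash
python3 snap.py w8
```

```text
18.2 [0.6282 0.1835 0.0272] [[0.9975, -0.07, 0.0015], [-0.07, -0.9975, 0.0002], [0.0015, -0.0003, -1.0]] [-0.8   0.61  0.51] 0.08596818204413004 [ 5.9 44.6 72.2 -0.  63.1 10. ]
```

View pics/w8.png

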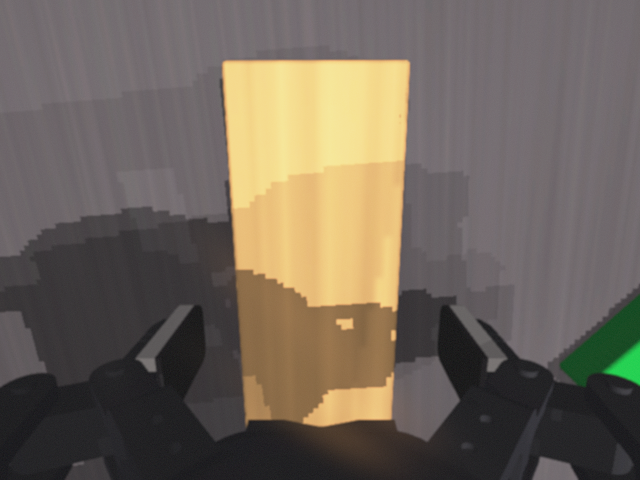

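w8: the pale board sits square between the fingers (columns 238–395); the green look-alike is clear at the lower right. Lowering 6 mm, gripping and lifting.

Request:
arm_command:
  steps:
    - {"delta_pos":[-0.8,0,-4],"dr":[0,0,0]}
    - {"delta_pos":[0,0,-2.2],"dr":[0,0,0]}
    - {"delta_pos":[0,0,0],"dr":[0,0,0]}
    - {"delta_pos":[0,0,0],"dr":[0,0,0]}
    - {"delta_pos":[0,0,0],"dr":[0,0,0]}
    - {"delta_pos":[0,0,0],"dr":[0,0,0]}
    - {"delta_pos":[0,0,0],"dr":[0,0,0]}
    - {"delta_pos":[0,0,0],"dr":[0,0,0]}
    - {"delta_pos":[0,0,0],"dr":[0,0,0]}
    - {"delta_pos":[0,0,0],"dr":[0,0,0]}
  grip: 0
  squeeze: 50

```text
time_s: 19.25
position: [0.6269, 0.1835, 0.02]
tool_rot: [[0.998, -0.07, -0.0], [-0.07, -0.998, -0.0], [-0.0, 0.0, -1.0]]
ft_force: [0.9, -0.6, -0.5]
grip_width: 0.057
```

Request:
arm_command:
  steps:
    - {"delta_pos":[0,0,8],"dr":[0,0,0]}
    - {"delta_pos":[0,0,20],"dr":[0,0,0]}
    - {"delta_pos":[0,0,30],"dr":[0,0,0]}
    - {"delta_pos":[0,0,30],"dr":[0,0,0]}
    - {"delta_pos":[0,0,25],"dr":[0,0,0]}
    - {"delta_pos":[0,0,0],"dr":[0,0,0]}
    - {"delta_pos":[0,0,0],"dr":[0,0,0]}

```text
time_s: 19.95
position: [0.6267, 0.1835, 0.133]
tool_rot: [[0.998, -0.07, -0.0], [-0.07, -0.998, -0.0], [-0.0, 0.0, -1.0]]
ft_force: [0.2, -0.8, -2.2]
grip_width: 0.0566
```

Request:
arm_command:
  steps:
    - {"delta_pos":[-1.8,-18.2,0],"dr":[0,0,-0.9]}
    - {"delta_pos":[-3.6,-36.4,0],"dr":[0,0,-0.9]}
    - {"delta_pos":[-3.6,-36.4,0],"dr":[0,0,-0.9]}
    - {"delta_pos":[-3.6,-36.4,0],"dr":[0,0,-0.9]}
    - {"delta_pos":[-3.6,-36.4,0],"dr":[0,0,-0.9]}
    - {"delta_pos":[-3.6,-36.4,0],"dr":[0,0,-0.9]}
    - {"delta_pos":[-3.6,-36.4,0],"dr":[0,0,-0.9]}
    - {"delta_pos":[-3.6,-36.4,0],"dr":[0,0,-0.9]}
    - {"delta_pos":[-3.6,-36.4,0],"dr":[0,0,-0.9]}
    - {"delta_pos":[-3.6,-36.4,0],"dr":[0,0,-0.9]}
    - {"delta_pos":[-3.6,-36.4,0],"dr":[0,0,-0.9]}
    - {"delta_pos":[-1.8,-18.2,0],"dr":[0,0,0]}
    - {"delta_pos":[0,0,0],"dr":[0,0,0]}
    - {"delta_pos":[0,0,0],"dr":[0,0,0]}
    - {"delta_pos":[0,0,-15],"dr":[0,0,0]}
    - {"delta_pos":[0,0,-22],"dr":[0,0,0]}
    - {"delta_pos":[0,0,-20],"dr":[0,0,0]}
    - {"delta_pos":[0,0,-15],"dr":[0,0,0]}
    - {"delta_pos":[0,0,-8],"dr":[0,0,0]}
    - {"delta_pos":[0,0,0],"dr":[0,0,0]}

```text
time_s: 21.95
position: [0.5871, -0.2156, 0.0522]
tool_rot: [[0.971, -0.239, -0.002], [-0.239, -0.971, 0.001], [-0.002, -0.001, -1.0]]
ft_force: [-0.5, -0.5, -1.7]
grip_width: 0.057
```

Request:
arm_command:
  steps:
    - {"delta_pos":[0,0,-3],"dr":[0,0,0]}
    - {"delta_pos":[0,0,0],"dr":[0,0,0]}
    - {"delta_pos":[0,0,0],"dr":[0,0,0]}
    - {"delta_pos":[0,0,0],"dr":[0,0,0]}

```text
time_s: 22.35
position: [0.5876, -0.217, 0.0506]
tool_rot: [[0.971, -0.24, 0.001], [-0.24, -0.971, -0.0], [0.001, 0.0, -1.0]]
ft_force: [-0.8, 0.5, -2.0]
grip_width: 0.0567
```

Request:
arm_command:
  steps:
    - {"delta_pos":[0,0,-2],"dr":[0,0,0]}
    - {"delta_pos":[0,0,-1.5],"dr":[0,0,0]}
    - {"delta_pos":[0,0,-1],"dr":[0,0,0]}
    - {"delta_pos":[0,0,-1],"dr":[0,0,0]}
    - {"delta_pos":[0,0,0],"dr":[0,0,0]}
    - {"delta_pos":[0,0,0],"dr":[0,0,0]}

```text
time_s: 22.95
position: [0.5874, -0.2169, 0.0446]
tool_rot: [[0.971, -0.24, -0.0], [-0.24, -0.971, 0.0], [-0.0, -0.0, -1.0]]
ft_force: [-1.0, -0.1, -1.9]
grip_width: 0.0568
```

Request:
arm_command:
  steps:
    - {"delta_pos":[0,0,-0.6],"dr":[0,0,0]}
    - {"delta_pos":[0,0,0],"dr":[0,0,0]}
    - {"delta_pos":[0,0,0],"dr":[0,0,0]}

```text
time_s: 23.25
position: [0.5874, -0.2169, 0.044]
tool_rot: [[0.971, -0.24, -0.0], [-0.24, -0.971, 0.0], [-0.0, -0.0, -1.0]]
ft_force: [-0.2, 0.9, -2.0]
grip_width: 0.057
```

Request:
arm_command:
  steps:
    - {"delta_pos":[0,0,-0.5],"dr":[0,0,0]}
    - {"delta_pos":[0,0,0],"dr":[0,0,0]}
    - {"delta_pos":[0,0,0],"dr":[0,0,0]}

```text
time_s: 23.55
position: [0.5874, -0.2169, 0.044]
tool_rot: [[0.971, -0.24, 0.0], [-0.24, -0.971, -0.0], [0.0, 0.0, -1.0]]
ft_force: [-2.1, 1.0, 5.2]
grip_width: 0.057
```

Request:
arm_command:
  steps:
    - {"delta_pos":[-0.25,-1,0],"dr":[0,0,0]}
    - {"delta_pos":[-0.25,-1,0],"dr":[0,0,0]}
    - {"delta_pos":[-0.25,-1,0],"dr":[0,0,0]}
    - {"delta_pos":[0,0,0],"dr":[0,0,0]}
    - {"delta_pos":[0,0,0],"dr":[0,0,0]}

```text
time_s: 24.05
position: [0.5871, -0.2195, 0.044]
tool_rot: [[0.971, -0.24, 0.001], [-0.24, -0.971, 0.0], [0.001, -0.001, -1.0]]
ft_force: [0.6, 3.6, 6.0]
grip_width: 0.0569
```

Request:
arm_command:
  steps:
    - {"delta_pos":[-0.25,-1,0],"dr":[0,0,0]}
    - {"delta_pos":[0,0,0],"dr":[0,0,0]}
    - {"delta_pos":[0,0,0],"dr":[0,0,0]}

```text
time_s: 24.35
position: [0.5871, -0.2195, 0.044]
tool_rot: [[0.971, -0.24, 0.002], [-0.24, -0.971, 0.002], [0.001, -0.002, -1.0]]
ft_force: [2.4, 7.5, 6.1]
grip_width: 0.0568
```

Request:
arm_command:
  steps:
    - {"delta_pos":[-0.25,-1,0],"dr":[0,0,0]}
    - {"delta_pos":[0,0,0],"dr":[0,0,0]}
    - {"delta_pos":[0,0,0],"dr":[0,0,0]}

```text
time_s: 24.65
position: [0.5871, -0.2196, 0.044]
tool_rot: [[0.971, -0.24, 0.002], [-0.24, -0.971, 0.003], [0.001, -0.004, -1.0]]
ft_force: [4.2, 12.6, 6.4]
grip_width: 0.0567
```

Request:
arm_command:
  steps:
    - {"delta_pos":[0.5,2,0.5],"dr":[0,0,0]}
    - {"delta_pos":[0,0,0],"dr":[0,0,0]}
    - {"delta_pos":[0,0,0],"dr":[0,0,0]}

```text
time_s: 24.95
position: [0.5869, -0.2194, 0.044]
tool_rot: [[0.971, -0.24, 0.0], [-0.24, -0.971, 0.001], [0.0, -0.001, -1.0]]
ft_force: [2.5, 5.5, 1.7]
grip_width: 0.0567
```

Request:
arm_command:
  steps:
    - {"delta_pos":[0,0,0],"dr":[0,0,0]}
    - {"delta_pos":[0,0,0],"dr":[0,0,0]}
    - {"delta_pos":[0,0,0],"dr":[0,0,0]}
    - {"delta_pos":[0,0,0],"dr":[0,0,0]}
    - {"delta_pos":[0,0,0],"dr":[0,0,0]}
  grip: 0.85

```text
time_s: 25.45
position: [0.5866, -0.2201, 0.044]
tool_rot: [[0.971, -0.241, -0.0], [-0.241, -0.971, -0.0], [-0.0, 0.0, -1.0]]
ft_force: [-0.4, 0.0, 0.1]
grip_width: 0.073
```

Request:
arm_command:
  steps:
    - {"delta_pos":[2,-0.5,0],"dr":[0,0,0]}
    - {"delta_pos":[2,-0.5,0],"dr":[0,0,0]}
    - {"delta_pos":[1,-0.25,0],"dr":[0,0,0]}
    - {"delta_pos":[1,-0.25,0],"dr":[0,0,0]}
    - {"delta_pos":[1,-0.25,0],"dr":[0,0,0]}
    - {"delta_pos":[1,-0.25,0],"dr":[0,0,0]}
    - {"delta_pos":[1,-0.25,0],"dr":[0,0,0]}
    - {"delta_pos":[0.5,-0.1,0],"dr":[0,0,0]}
    - {"delta_pos":[0,0,0],"dr":[0,0,0]}
    - {"delta_pos":[0,0,0],"dr":[0,0,0]}

```text
time_s: 26.45
position: [0.5952, -0.2219, 0.0439]
tool_rot: [[0.971, -0.24, -0.003], [-0.24, -0.971, 0.001], [-0.003, -0.0, -1.0]]
ft_force: [-5.8, 0.9, 2.9]
grip_width: 0.0729
```

Request:
arm_command:
  steps:
    - {"delta_pos":[1,-0.25,0],"dr":[0,0,0]}
    - {"delta_pos":[0,0,0],"dr":[0,0,0]}
    - {"delta_pos":[0,0,0],"dr":[0,0,0]}

```text
time_s: 26.75
position: [0.5953, -0.2219, 0.0438]
tool_rot: [[0.971, -0.24, -0.005], [-0.24, -0.971, 0.002], [-0.005, -0.0, -1.0]]
ft_force: [-9.7, 1.3, 4.9]
grip_width: 0.0726
```

Request:
arm_command:
  steps:
    - {"delta_pos":[1,-0.25,0],"dr":[0,0,0]}
    - {"delta_pos":[0,0,0],"dr":[0,0,0]}
    - {"delta_pos":[0,0,0],"dr":[0,0,0]}

```text
time_s: 27.05
position: [0.5954, -0.2219, 0.0437]
tool_rot: [[0.971, -0.24, -0.008], [-0.24, -0.971, 0.003], [-0.008, -0.001, -1.0]]
ft_force: [-13.9, 2.4, 7.4]
grip_width: 0.0726
```

Flush against the stop. Backing off, lifting, and checking.

Request:
arm_command:
  steps:
    - {"delta_pos":[-3,0.75,0],"dr":[0,0,0]}
    - {"delta_pos":[-3,0.75,0],"dr":[0,0,0]}
    - {"delta_pos":[-3.2,0.8,0],"dr":[0,0,0]}
    - {"delta_pos":[0,0,0],"dr":[0,0,0]}
    - {"delta_pos":[0,0,5],"dr":[0,0,0]}
    - {"delta_pos":[0,0,15],"dr":[0,0,0]}
    - {"delta_pos":[0,0,30],"dr":[0,0,0]}
    - {"delta_pos":[0,10,40],"dr":[0,0,0]}
    - {"delta_pos":[0,30,45],"dr":[0,0,0]}
    - {"delta_pos":[0,30,45],"dr":[0,0,0]}
    - {"delta_pos":[0,10,23],"dr":[0,0,0]}
    - {"delta_pos":[0,0,0],"dr":[0,0,0]}
    - {"delta_pos":[0,0,0],"dr":[0,0,0]}
    - {"delta_pos":[0,0,0],"dr":[0,0,0]}
  grip: 1

```text
time_s: 28.45
position: [0.5886, -0.1453, 0.2387]
tool_rot: [[0.971, -0.241, -0.002], [-0.241, -0.971, 0.001], [-0.003, -0.0, -1.0]]
ft_force: [0.7, -0.6, 0.2]
grip_width: 0.0853
```

```bash
python3 snap.py w9; python3 - <<'E'
from fit import *
c,im=load('w9');a=np.radians(-13.95);R=np.array([[np.cos(a),-np.sin(a)],[np.sin(a),np.cos(a)]])
P=lambda x,y,z:proj(c,[*(np.array([.5797,-.2138])+R@[x,y]),z])
m=mask(im,'pale');p=mask(im,'plate')
q=P(0,.115,.006).round(1);print('plate far exp',q,'got',np.argmax(p[120:250,int(q[0])]>0)+120)
q=P(-.06,0,.006).round(1);print('plate left exp',q,np.argmax(p[int(q[1]),200:400]>0)+200)
q=P(.011,.085,.042);print('pale far exp',q,np.argmax(m[120:250,int(q[0])]>0)+120)
for y in(-.03,.0,.06):
    q=P(-.018,y,.042).round(1);print('pale left exp',q,np.argmax(m[int(q[1]),250:400]>0)+250)
cv2.imwrite('pics/c9.png',cv2.resize(im[120:420,220:480],None,fx=1.5,fy=1.5))
E
```

```text
28.45 [ 0.5886 -0.1453  0.2387] [[0.9705, -0.241, -0.0024], [-0.241, -0.9705, 0.001], [-0.0026, -0.0004, -1.0]] [ 0.67 -0.61  0.16] 0.08525903272105216 [-25.   28.2  66.2  -0.   85.8 -11.1]
plate far exp [330.3 159. ] got 133
plate left exp [267.3 280.8] 266
pale far exp [344.40643407 199.2852571 ] 194
pale left exp [310.  326.8] 309
pale left exp [309.7 295.7] 309
pale left exp [309.2 229.1] 308
```

View pics/c9.png

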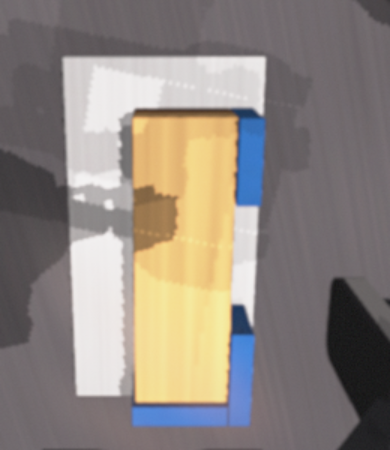

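```bash
python3 - <<'E'
from fit import *
c,im=load('w9');a=np.radians(-13.95);R=np.array([[np.cos(a),-np.sin(a)],[np.sin(a),np.cos(a)]])
P=lambda x,y,z:proj(c,[*(np.array([.5797,-.2138])+R@[x,y]),z]).round(1)
print('far: dark bot,',P(.011,.085,.006),'mid',P(.011,.085,.024),'top',P(.011,.085,.042),'near top',P(.011,-.095,.042),'fence top inner',P(.011,-.095,.046),'outer',P(.011,-.109,.046),'plate far',P(.011,.115,.006))
for u in(330,350): 
    print(u,'far',[(v,*im[v,u].tolist()) for v in range(188,203)])
    print(u,'near',[(v,*im[v,u].tolist()) for v in range(382,408)])
print([(v,*im[v,340].tolist()) for v in range(152,164)])
c7,i7=load('w7');print('w7 near',[(v,*i7[v,340].tolist()) for v in range(372,392,2)])
E
```

```text
far: dark bot, [342.3 192.8] mid [343.3 195.9] top [344.4 199.3] near top [341.4 389.4] fence top inner [341.6 392.1] outer [341.4 405. ] plate far [342.7 159. ]
330 far [(188, 210, 210, 215), (189, 211, 211, 216), (190, 203, 203, 210), (191, 172, 173, 179), (192, 115, 118, 126), (193, 57, 63, 79), (194, 41, 61, 86), (195, 54, 80, 108), (196, 60, 90, 119), (197, 73, 112, 147), (198, 100, 154, 203), (199, 121, 186, 233), (200, 126, 196, 238), (201, 128, 198, 238), (202, 128, 197, 238)]
330 near [(382, 149, 224, 244), (383, 150, 224, 244), (384, 151, 225, 244), (385, 148, 224, 245), (386, 146, 222, 246), (387, 136, 200, 238), (388, 115, 148, 184), (389, 100, 95, 113), (390, 113, 81, 79), (391, 160, 107, 85), (392, 198, 127, 89), (393, 213, 135, 89), (394, 214, 134, 88), (395, 214, 136, 88), (396, 213, 134, 87), (397, 213, 133, 86), (398, 213, 134, 88), (399, 213, 135, 86), (400, 214, 137, 85), (401, 214, 134, 83), (402, 211, 133, 84), (403, 191, 127, 93), (404, 155, 118, 110), (405, 122, 112, 121), (406, 113, 111, 124), (407, 112, 110, 122)]
350 far [(188, 214, 214, 216), (189, 215, 21
[... 622 characters left out ...]
 (397, 211, 137, 100), (398, 213, 138, 101), (399, 213, 137, 99), (400, 213, 137, 96), (401, 213, 136, 94), (402, 210, 135, 94), (403, 189, 127, 98), (404, 154, 118, 111), (405, 121, 111, 122), (406, 113, 112, 125), (407, 114, 112, 124)]
[(152, 101, 97, 104), (153, 96, 95, 100), (154, 91, 89, 94), (155, 88, 86, 91), (156, 100, 99, 104), (157, 140, 141, 144), (158, 186, 186, 191), (159, 210, 210, 216), (160, 216, 216, 219), (161, 214, 214, 217), (162, 214, 214, 218), (163, 214, 215, 218)]
w7 near [(372, 78, 91, 128), (374, 78, 87, 124), (376, 94, 79, 88), (378, 106, 76, 69), (380, 104, 76, 68), (382, 104, 75, 65), (384, 103, 74, 63), (386, 101, 72, 59), (388, 101, 72, 61), (390, 146, 93, 62)]
```

Pale board: far edge row 197.5 against 199.3 expected, with the same −1.8 px bias as the plate edge; near edge also flush within 0.5 mm. Next, the weight.

Request:
arm_command:
  steps:
    - {"delta_pos":[-5.9,38.2,-7.6],"dr":[0,0,0]}
    - {"delta_pos":[-5.9,38.2,-7.6],"dr":[0,0,0]}
    - {"delta_pos":[-5.9,38.2,-7.6],"dr":[0,0,0]}
    - {"delta_pos":[-5.9,38.2,-7.6],"dr":[0,0,0]}
    - {"delta_pos":[-5.9,38.2,-7.6],"dr":[0,0,0]}
    - {"delta_pos":[-5.9,38.2,-7.6],"dr":[0,0,0]}
    - {"delta_pos":[-5.9,38.2,-7.6],"dr":[0,0,0]}
    - {"delta_pos":[-5.9,38.2,-7.6],"dr":[0,0,0]}
    - {"delta_pos":[-5.9,38.2,-7.6],"dr":[0,0,0]}
    - {"delta_pos":[-5.9,38.2,-7.6],"dr":[0,0,0]}
    - {"delta_pos":[-5.9,38.2,-7.6],"dr":[0,0,0]}
    - {"delta_pos":[-5.9,38.2,-7.6],"dr":[0,0,0]}
    - {"delta_pos":[-5.9,25,-7.6],"dr":[0,0,0]}
    - {"delta_pos":[0,0,0],"dr":[0,0,0]}
    - {"delta_pos":[0,0,0],"dr":[0,0,0]}
    - {"delta_pos":[0,0,0],"dr":[0,0,0]}

```text
time_s: 30.1
position: [0.5128, 0.3373, 0.1412]
tool_rot: [[0.97, -0.242, -0.0], [-0.242, -0.97, -0.0], [-0.0, 0.001, -1.0]]
ft_force: [-0.2, 0.2, 0.2]
grip_width: 0.0854
```

```bash
python3 snap.py w10; python3 - <<'E'
from fit import *
fit(WT[:1],'disc',['w10'],[.511,.351,0,0],zfree=False,pad=20)
c,im=load('w10')
for y in(.348,.352):print(proj(c,[.512,y,.066]).round(),proj(c,[.512,y,.03]).round())
E
```

```text
30.1 [0.5128 0.3373 0.1412] [[0.9703, -0.2418, -0.0004], [-0.2418, -0.9703, -0.0004], [-0.0003, 0.0005, -1.0]] [-0.2   0.15  0.22] 0.08539346620412355 [22.3 33.6 73.4 -0.  73.1 36.3]
disc ['w10'] xyz mm [512.6 346.9   0. ] yaw 1.25 cost [0.4334]
[314. 249.] [315. 232.]
[312. 241.] [313. 226.]
```

View pics/w10.png

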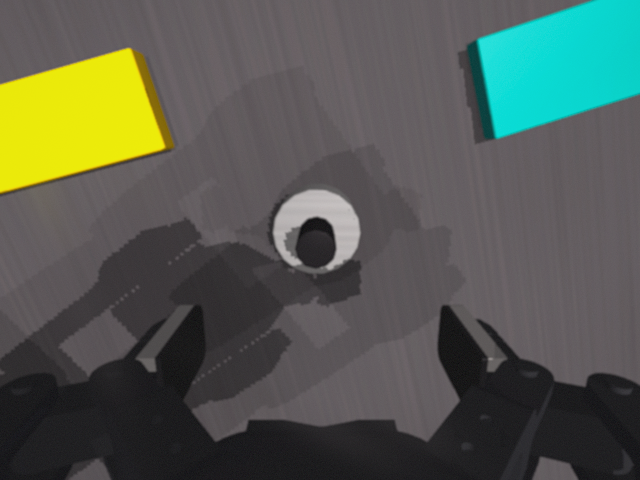

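w10: the weight's handle top is at (316,249) and its disc top at (317,231). Both give (513,348) mm, which refines the earlier y estimate by 3 mm; z is consistent with 66/30 mm.

Request:
arm_command:
  steps:
    - {"delta_pos":[0.3,10.7,0],"dr":[0,0,0]}
    - {"delta_pos":[0,0,-15],"dr":[0,0,0]}
    - {"delta_pos":[0,0,-20],"dr":[0,0,0]}
    - {"delta_pos":[0,0,-20],"dr":[0,0,0]}
    - {"delta_pos":[0,0,-15],"dr":[0,0,0]}
    - {"delta_pos":[0,0,-10],"dr":[0,0,0]}
    - {"delta_pos":[0,0,-4],"dr":[0,0,0]}
    - {"delta_pos":[0,0,0],"dr":[0,0,0]}
    - {"delta_pos":[0,0,0],"dr":[0,0,0]}
    - {"delta_pos":[0,0,0],"dr":[0,0,0]}

```text
time_s: 31.15
position: [0.5129, 0.3493, 0.0582]
tool_rot: [[0.971, -0.24, 0.001], [-0.24, -0.971, 0.001], [0.001, -0.001, -1.0]]
ft_force: [0.1, -0.3, 0.3]
grip_width: 0.0854
```

Request:
arm_command:
  steps:
    - {"delta_pos":[0,0,0],"dr":[0,0,0]}
    - {"delta_pos":[0,0,0],"dr":[0,0,0]}
    - {"delta_pos":[0,0,0],"dr":[0,0,0]}
    - {"delta_pos":[0,0,0],"dr":[0,0,0]}
    - {"delta_pos":[0,0,0],"dr":[0,0,0]}
    - {"delta_pos":[0,0,0],"dr":[0,0,0]}
    - {"delta_pos":[0,0,0],"dr":[0,0,0]}
    - {"delta_pos":[0,0,0],"dr":[0,0,0]}
    - {"delta_pos":[0,0,0],"dr":[0,0,0]}
    - {"delta_pos":[0,0,0],"dr":[0,0,0]}
    - {"delta_pos":[0,0,0],"dr":[0,0,0]}
  grip: 0
  squeeze: 60

```text
time_s: 32.25
position: [0.5127, 0.3492, 0.0577]
tool_rot: [[0.971, -0.24, 0.001], [-0.24, -0.971, 0.0], [0.001, -0.0, -1.0]]
ft_force: [0.7, -0.9, 5.6]
grip_width: 0.0201
```

Request:
arm_command:
  steps:
    - {"delta_pos":[0,0,5],"dr":[0,0,0]}
    - {"delta_pos":[0,0,15],"dr":[0,0,0]}
    - {"delta_pos":[0,0,25],"dr":[0,0,0]}
    - {"delta_pos":[0,0,30],"dr":[0,0,0]}
    - {"delta_pos":[0,0,25],"dr":[0,0,0]}
    - {"delta_pos":[0,0,0],"dr":[0,0,0]}
    - {"delta_pos":[0,0,0],"dr":[0,0,0]}

```text
time_s: 32.95
position: [0.5118, 0.3489, 0.156]
tool_rot: [[0.971, -0.24, -0.002], [-0.24, -0.971, -0.001], [-0.002, 0.001, -1.0]]
ft_force: [0.1, 0.3, -5.6]
grip_width: 0.0202
```

Request:
arm_command:
  steps:
    - {"delta_pos":[2.4,-17.8,0],"dr":[0,0,0]}
    - {"delta_pos":[4.8,-35.6,0],"dr":[0,0,0]}
    - {"delta_pos":[4.8,-35.6,0],"dr":[0,0,0]}
    - {"delta_pos":[4.8,-35.6,0],"dr":[0,0,0]}
    - {"delta_pos":[4.8,-35.6,0],"dr":[0,0,0]}
    - {"delta_pos":[4.8,-35.6,0],"dr":[0,0,0]}
    - {"delta_pos":[4.8,-35.6,0],"dr":[0,0,0]}
    - {"delta_pos":[4.8,-35.6,0],"dr":[0,0,0]}
    - {"delta_pos":[4.8,-35.6,0],"dr":[0,0,0]}
    - {"delta_pos":[4.8,-35.6,0],"dr":[0,0,0]}
    - {"delta_pos":[4.8,-35.6,0],"dr":[0,0,0]}
    - {"delta_pos":[4.8,-35.6,0],"dr":[0,0,0]}
    - {"delta_pos":[4.8,-35.6,0],"dr":[0,0,0]}
    - {"delta_pos":[4.8,-35.6,0],"dr":[0,0,0]}
    - {"delta_pos":[4.8,-35.6,0],"dr":[0,0,0]}
    - {"delta_pos":[4.8,-35.6,0],"dr":[0,0,0]}
    - {"delta_pos":[2.4,-17.8,0],"dr":[0,0,0]}
    - {"delta_pos":[0,0,0],"dr":[0,0,0]}
    - {"delta_pos":[0,0,0],"dr":[0,0,0]}
    - {"delta_pos":[0,0,0],"dr":[0,0,0]}

```text
time_s: 34.95
position: [0.589, -0.2192, 0.1568]
tool_rot: [[0.971, -0.239, -0.001], [-0.239, -0.971, 0.001], [-0.002, -0.001, -1.0]]
ft_force: [-0.3, 0.6, -4.4]
grip_width: 0.0201
```

Request:
arm_command:
  steps:
    - {"delta_pos":[0,0,-10],"dr":[0,0,0]}
    - {"delta_pos":[0,0,-15],"dr":[0,0,0]}
    - {"delta_pos":[0,0,-12],"dr":[0,0,0]}
    - {"delta_pos":[0,0,-8],"dr":[0,0,0]}
    - {"delta_pos":[0,0,-4],"dr":[0,0,0]}
    - {"delta_pos":[0,0,-2],"dr":[0,0,0]}
    - {"delta_pos":[0,0,0],"dr":[0,0,0]}
    - {"delta_pos":[0,0,0],"dr":[0,0,0]}
    - {"delta_pos":[0,0,0],"dr":[0,0,0]}

```text
time_s: 35.85
position: [0.5895, -0.2206, 0.1069]
tool_rot: [[0.971, -0.24, 0.001], [-0.24, -0.971, -0.0], [0.001, 0.0, -1.0]]
ft_force: [1.1, 0.0, -4.8]
grip_width: 0.0203
```

Request:
arm_command:
  steps:
    - {"delta_pos":[0,0,-2.5],"dr":[0,0,0]}
    - {"delta_pos":[0,0,-2],"dr":[0,0,0]}
    - {"delta_pos":[0,0,-1],"dr":[0,0,0]}
    - {"delta_pos":[0,0,-0.8],"dr":[0,0,0]}
    - {"delta_pos":[0,0,0],"dr":[0,0,0]}
    - {"delta_pos":[0,0,0],"dr":[0,0,0]}

```text
time_s: 36.45
position: [0.5894, -0.2204, 0.1001]
tool_rot: [[0.971, -0.24, 0.0], [-0.24, -0.971, 0.0], [0.0, -0.0, -1.0]]
ft_force: [-0.3, -0.4, -4.7]
grip_width: 0.0204
```

Request:
arm_command:
  steps:
    - {"delta_pos":[0,0,-0.7],"dr":[0,0,0]}
    - {"delta_pos":[0,0,0],"dr":[0,0,0]}
    - {"delta_pos":[0,0,0],"dr":[0,0,0]}

```text
time_s: 36.75
position: [0.5894, -0.2205, 0.0997]
tool_rot: [[0.971, -0.24, 0.0], [-0.24, -0.971, -0.0], [0.0, 0.0, -1.0]]
ft_force: [-0.5, 1.1, -2.2]
grip_width: 0.0205
```

Request:
arm_command:
  steps:
    - {"delta_pos":[0,0,-0.5],"dr":[0,0,0]}
    - {"delta_pos":[0,0,0],"dr":[0,0,0]}
    - {"delta_pos":[0,0,0],"dr":[0,0,0]}

```text
time_s: 37.05
position: [0.5895, -0.2205, 0.0997]
tool_rot: [[0.971, -0.24, 0.001], [-0.24, -0.971, -0.001], [0.001, 0.0, -1.0]]
ft_force: [-3.4, 1.2, 5.7]
grip_width: 0.0206
```

Request:
arm_command:
  steps:
    - {"delta_pos":[0,0,0.4],"dr":[0,0,0]}
    - {"delta_pos":[0,0,0],"dr":[0,0,0]}

```text
time_s: 37.25
position: [0.5895, -0.2205, 0.0997]
tool_rot: [[0.971, -0.24, 0.001], [-0.24, -0.971, -0.0], [0.001, 0.0, -1.0]]
ft_force: [-1.2, 1.3, 5.1]
grip_width: 0.0201
```

Request:
arm_command:
  steps:
    - {"delta_pos":[0,0,0],"dr":[0,0,0]}
    - {"delta_pos":[0,0,0],"dr":[0,0,0]}
    - {"delta_pos":[0,0,0],"dr":[0,0,0]}
    - {"delta_pos":[0,0,0],"dr":[0,0,0]}
    - {"delta_pos":[0,0,0],"dr":[0,0,0]}
    - {"delta_pos":[0,0,0],"dr":[0,0,0]}
    - {"delta_pos":[0,0,0],"dr":[0,0,0]}
    - {"delta_pos":[0,0,0],"dr":[0,0,0]}
    - {"delta_pos":[0,0,5],"dr":[0,0,0]}
    - {"delta_pos":[0,0,20],"dr":[0,0,0]}
    - {"delta_pos":[0,0,30],"dr":[0,0,0]}
    - {"delta_pos":[0,20,40],"dr":[0,0,0]}
    - {"delta_pos":[0,30,35],"dr":[0,0,0]}
    - {"delta_pos":[0,25,10],"dr":[0,0,0]}
    - {"delta_pos":[0,0,0],"dr":[0,0,0]}
    - {"delta_pos":[0,0,0],"dr":[0,0,0]}
    - {"delta_pos":[0,0,0],"dr":[0,0,0]}
    - {"delta_pos":[0,0,0],"dr":[0,0,0]}
  grip: 1

```text
time_s: 39.05
position: [0.5891, -0.1463, 0.2385]
tool_rot: [[0.97, -0.242, -0.001], [-0.242, -0.97, 0.001], [-0.002, -0.0, -1.0]]
ft_force: [0.4, 1.1, -0.1]
grip_width: 0.0855
```

```bash
python3 snap.py w11; python3 - <<'E'
from fit import *
c,im=load('w11');a=np.radians(-13.95);R=np.array([[np.cos(a),-np.sin(a)],[np.sin(a),np.cos(a)]])
P=lambda x,y,z:proj(c,[*(np.array([.5797,-.2138])+R@[x,y]),z]).round(1)
print('plate far',P(.011,.115,.006),'pale far',P(.011,.085,.042),'weight disc top',P(.011,-.005,.072),'handle top',P(.011,-.005,.108),'10mm px',P(.021,-.005,.072),P(.011,.005,.072),'left',P(-.018,.06,.042),P(-.018,-.06,.042))
u=int(P(.011,.115,.006)[0]);v=P(.011,.115,.006)[1];print([(k,int(im[k,u,1])) for k in range(int(v)-6,int(v)+6)])
v=P(.011,.085,.042)[1];print([(k,int(im[k,u,2])) for k in range(int(v)-10,int(v)+5)])
for y in(.06,-.06):
    q=P(-.018,y,.042);print([(k,int(im[int(q[1]),k,0]),int(im[int(q[1]),k,2])) for k in range(int(q[0])-5,int(q[0])+5)])
cv2.imwrite('pics/c11.png',cv2.resize(im[100:440,200:500],None,fx=1.5,fy=1.5))
cv2.imwrite('pics/scene1.png',env.get_image('scene'))
E
```

```text
39.05 [ 0.5891 -0.1463  0.2385] [[0.9704, -0.2415, -0.0014], [-0.2415, -0.9704, 0.0006], [-0.0015, -0.0002, -1.0]] [ 0.36  1.13 -0.12] 0.08554368511402316 [-25.1  28.2  66.1  -0.   85.7 -11.1]
plate far [341.6 158.1] pale far [343.2 198.4] weight disc top [343.5 315.6] handle top [346.2 338.2] 10mm px [356.  315.6] [343.7 304.2] left [307.9 228.2] [309.2 355.8]
[(152, 95), (153, 90), (154, 88), (155, 98), (156, 139), (157, 184), (158, 212), (159, 217), (160, 216), (161, 215), (162, 215), (163, 215)]
[(188, 219), (189, 216), (190, 184), (191, 130), (192, 82), (193, 85), (194, 106), (195, 120), (196, 146), (197, 189), (198, 222), (199, 229), (200, 230), (201, 229), (202, 229)]
[(302, 113, 115), (303, 117, 119), (304, 117, 118), (305, 115, 117), (306, 106, 130), (307, 99, 172), (308, 111, 220), (309, 118, 230), (310, 121, 232), (311, 118, 230)]
[(304, 166, 177), (305, 166, 176), (306, 167, 177), (307, 161, 184), (308, 149, 216), (309, 144, 238), (310, 148, 244), (311, 152, 244), (312, 153, 244), (313, 152, 244)]
```

View pics/c11.png

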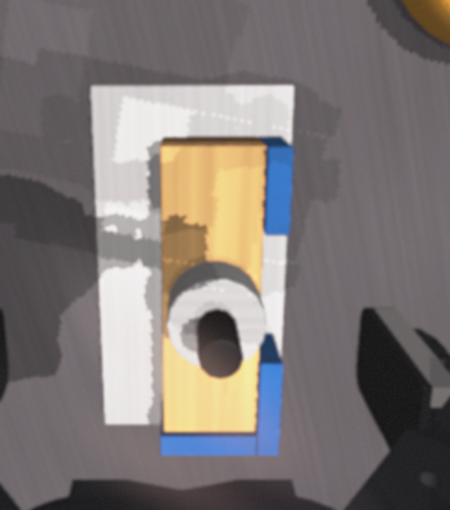

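c11 shows the weight upright on the middle of the pale board: disc top (344.7,313) against about (343.5,314) expected. Both boards' edges are unchanged against the rack. Handing in.

```bash
python3 -c "
import cv2,numpy as np
a=cv2.imread('pics/scene0.png').astype(int);b=cv2.imread('pics/scene1.png').astype(int)
for n,(u,v,r) in dict(big=(256,311,32),small=(311,182,16),brush=(220,142,30)).items(): print(n,np.abs(a-b)[v-r:v+r,u-r:u+r].mean().round(2))
from rig import env;env.close_job();print(env.observe()['time_s'])"
```

```text
big 2.35
small 16.94
brush 39.05
the job is handed in; nothing more can be done
the job is handed in; nothing more can be done
```

I stacked the dark board and then the pale board in the rack corner, stood the weight on the pale board, and handed the job in at about 39 s of the 66 s limit. I have no verdict from the judge.

**Boards:** I pushed each board against the end fence while gripped. After release I pushed it against the long fence with the open finger. Both pushes went until the board stopped moving, at about 13–16 N. In the last wrist picture the pale board's edges sit within about 0.5–1 mm of flush against the rack plate. The dark board showed the same when checked before the pale board covered it.

**Weight:** It was set down gently, upright, within about 1–2 mm of the pale board's middle. The gripper was open and clear at hand-in.

**Checks that disagreed:**
- **Dark board fit:** The automatic fit put the dark board 1.4 mm off the fences. I put that down to the fences hiding part of its edge, because the direct edge readings and the push forces said flush.
- **Bystanders:** A before/after comparison of the overhead image showed almost no change at the big cheese. The regions around the small cheese and the brush did change (mean differences of 17 and 39 grey levels). That is probably the arm or its shadow, since no move went near them at low height. I had used all my picture views, so I could not confirm by eye that the small cheese and the brush stayed put.

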